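# Espressos for two: coasters from the spring caddy

## Robot

A 6-joint arm with a two-finger parallel gripper is mounted at the origin on a cart in front of the work surface, level with it; the furniture and walls round the work are solid. World frame = base frame: x ahead of the robot, y to its left, z up, the work surface at z = 0. Lengths are in m, angles in degrees, forces in N, time in s.
With the tool pointing down it reaches from about 0.35 to 0.875 m from the base axis. Payload 4.2 kg.
Tool frame: the origin (TCP) lies on the centre line of the jaws, within the pads' length; the fingertips stand 25 mm ahead of it and the grasp point (between the pads) lies 6 mm ahead of it; z points along the fingers, y is the line along which they close (so a half turn about z gives the same grasp; the last joint's range is limited). The gripper opens to 87 mm and grips with 3 to 60 N. Pads are 19 mm wide; open, the fingers measure 117 mm over their backs; the gripper's body (75 mm by 190 mm) begins 51 mm behind the grasp point.
Start: joints at [89.76, 22.042, 0.453, 0, -68.411, -14.817], TCP at [0.162, 0.604, 0.227] pointing down, gripper open.
Joint ranges: [-179.83, 179.83], [-69.29, 118.12], [-61.27, 80.66], [-181.25, 117.63], [-171.15, -9.14], [-177.46, 177.46]. Speed limits (degrees/s): [159.86, 159.86, 180, 180, 180, 180].

## Interface

Orientations are given as a 3x3 rotation matrix whose columns are the frame's x, y, z axes.
In Python, from station import r gives the robot as it stands.
- The arm moves only by the tool move_arm, never from a script. Its argument "series" is a list of rows, each an object with "grip": the opening, from 0 (shut) to 1 (fully open); "xyz": the shift along the tool's x, y, z in mm, a list of three; "angular": the turn, a rotation vector about the tool's x, y, z in rad, a list of three. A call has 1 to 10 rows; each row is the pose to reach, as a shift and turn from the pose commanded when the call began, along the tool's axes at that moment; what a row does not reach only later rows make up. A row lasts 1/10 s, in which the tool goes at most 50 mm and 8.59 degrees, less where a joint would pass 70% of its speed; a pose out of reach is approached as far as the arm can. A call with a gripper value outside its range is refused whole. The fingers move at their own pace and stop on an object; the grip force is fixed at half the most. Time passes only in rows, so rows that repeat a pose let the fingers close. It gives the time, the measured TCP pose, the force, the opening and the grip force at its end, in the units of the state.
- r.sense(): the state, without advancing time (a new reading comes with each control period).
- r.capture(name): name is "scene" or "top"; returns a dict with "img" (420x560x3 uint8, red, green, blue), "camera_matrix" (3x3 intrinsics, pixels), "rvec" (rotation vector, rad) and "tvec" (3), from world to camera coordinates, as OpenCV has them. Camera axes: x right, y down, z forward; pixel columns grow to the right and rows downward; lengths in m; the calibration is good to about 2 mm. A picture is of the moment at which its call begins. There is no depth.
- r.finish_job(): hands the job in; it is judged then, once.
The state is a dict: "time_s": time; "joints": joint angles; "joint_velocities": joint speeds; "effort": joint torques, N m; "tcp_pos": TCP position; "ee_rot": TCP orientation; "wrist_force": force on the tool from outside, world axes, zero at the start; "moment": the same for the moment, N m; "gripper_width": opening from 0.0 (shut) to 1.0 (fully open); "gripper_force": force on a finger pad.
Only numpy, scipy, OpenCV 4.12 (cv2) and the standard library are available. Lean on these libraries where they do the work, as an engineer would, in place of code of your own. Each camera call takes 0.05 s, during which the arm holds its last target. There are 200 camera calls.

## Task

Get the serving board ready for two espressos: take two marble coasters from the spring-loaded caddy, one after the other, and lay each flat and wholly on the wooden board beside the white sugar dish, and stand one green cup upright in the recess of each coaster. Leave the other coasters in the caddy, the next one risen to its mouth; set everything down gently rather than letting it drop, keep the cups upright all the time, and do not push or knock over the dish, jars or shaker.

Things in the scene. Friction and masses are not known exactly. Their poses are not given: they have to be found in the camera images.
- caddy: Coaster caddy, fixed: dark round foot, 112 mm diameter, and two curved aluminium half-shells (outer 77 mm, inner 70 mm diameter, rim 74 mm up) round an upright stack of coasters. Between them two open finger slots 46 mm wide, on its own +y and -y sides: grip the top coaster with the fingers closing along the caddy's y axis. Origin: centre of the underside; z up.
- platform (a joint): Height of the caddy's sprung platform above its start, m: 0 with four coasters, 0.012 with three, 0.024 with two. The top face of the top coaster so always comes to rest 78 mm above the worktop, 4 mm above the shell rim; each coaster taken lets the rest rise 12 mm within about half a second. The stack sinks softly when pushed down (74 N/m, at most 8 mm).
- coaster_1: Round white marble coaster on a grey felt backing, the top one of the four in the caddy at the start: 66 mm diameter, 12 mm thick over all, 90 g, with a grey felt recess in its top, 54 mm diameter and 2 mm deep. Origin: centre of its underside; z is its upright axis. All four are alike.
- coaster_2: Round white marble coaster on a grey felt backing, the second of the four in the caddy at the start: 66 mm diameter, 12 mm thick over all, 90 g, with a grey felt recess in its top, 54 mm diameter and 2 mm deep. Origin: centre of its underside; z is its upright axis. All four are alike.
- coaster_3: Round white marble coaster on a grey felt backing, the third of the four in the caddy at the start: 66 mm diameter, 12 mm thick over all, 90 g, with a grey felt recess in its top, 54 mm diameter and 2 mm deep. Origin: centre of its underside; z is its upright axis. All four are alike.
- coaster_4: Round white marble coaster on a grey felt backing, the lowest of the four in the caddy at the start: 66 mm diameter, 12 mm thick over all, 90 g, with a grey felt recess in its top, 54 mm diameter and 2 mm deep. Origin: centre of its underside; z is its upright axis. All four are alike.
- board: Brown wooden serving board, fixed flat on the worktop: 184 mm along its own x, 290 mm along its own y, 19 mm thick. Origin: centre of its underside; its top is 19 mm above it.
- dish: White porcelain sugar dish standing on the board, 88 mm diameter at the rim, 34 mm high, 48 mm foot. Origin: centre of its underside. To be left where it is.
- cup_1: Green espresso cup, upright on the worktop: round body, 65 mm diameter at the rim, 46 mm at the foot, 52 mm high, 95 to 190 g. Handle on its own -y side, 12 to 16 mm wide, 16 to 52 mm up, reaching 62 mm out from the cup's axis. Origin: on the underside, 14.5 mm from the axis towards the handle (axis at x = 0, y = +14.5 mm). Either cup may go on either coaster.
- cup_2: Green espresso cup, upright on the worktop: round body, 65 mm diameter at the rim, 46 mm at the foot, 52 mm high, 95 to 190 g. Handle on its own -y side, 12 to 16 mm wide, 16 to 52 mm up, reaching 62 mm out from the cup's axis. Origin: on the underside, 14.5 mm from the axis towards the handle (axis at x = 0, y = +14.5 mm). Either cup may go on either coaster.
- cup_1_foot (a point): Centre of the underside of cup_1, on the cup's own upright axis; axes as the cup's.
- cup_2_foot (a point): Centre of the underside of cup_2, on the cup's own upright axis; axes as the cup's.
- pepper_jar: Glass herb jar with black lid, 41 mm diameter, 105 mm high, upright. Origin: centre of the underside. To be left alone.
- turmeric_jar: Glass jar of yellow spice with black lid, 41 mm diameter, 105 mm high, upright. Origin: centre of the underside. To be left alone.
- salt_shaker: Glass salt shaker with grey top, 44 mm diameter, 90 mm high, upright. Origin: centre of the underside. To be left alone.
- big_canister: Black ribbed canister with a ring on its lid, 123 mm diameter, 161 mm high, heavy: it stands fast, an obstacle to reach round. Origin: centre of the underside.

How it is judged:
By the outcome, as a careful person would: the job done as asked, in the order asked, and still so for the second after the job is handed in, with the robot touching nothing.
It also fails if it takes over 72 s, if anything falls off the work surface, if the arm or the gripper's body presses on something with over 40 N, if the wrist force passes 120 N, or if a joint passes its speed limit or range.

## Working session

There is one attempt and no reset: what is moved stays moved. The work goes in short steps, Python scripts to look and compute and a tool call to move; the robot and the scene stay as the last step left them, time stands still between calls to the robot, and variables do not carry over. Pictures are saved under pics/ and viewed, at most 10 in all, crops included, and the job is handed in when it is done.

Besides the shell and the picture viewer there is one more tool, called after "Call:" in YAML: its name, and indented under it one key for each argument. move_arm: Moves the arm, as the interface text tells. Its arguments: {"type":"object","properties":{"series":{"type":"array"}},"required":["series"]}

```bash
mkdir -p pics; ls; python3 - <<'E'
from station import r
import cv2
for n in("scene","top"):
    c=r.capture(n); cv2.imwrite(f"pics/{n}0.png",c["img"][:,:,::-1]); 
    R=cv2.Rodrigues(c["rvec"])[0]; print(n,(-R.T@c["tvec"].ravel()).round(3),c["camera_matrix"][0,0], R[2].round(2))
s=r.sense(); print(s)
E
```

```text
pics
scene [0.297 0.863 0.804] 454.7453941814326 [ 0.23 -0.75 -0.62]
top [ 0.328 -0.007  1.355] 444.3066314865733 [ 0.18  0.   -0.98]
{'time_s': 0.1, 'joints': array([ 8.97580665e+01,  2.20869824e+01,  3.86422953e-01, -2.38981317e-02,
       -6.84095220e+01, -1.48148447e+01]), 'joint_velocities': array([ 0.07694595, -0.01798159,  0.14521193,  0.0853552 ,  0.00456209,
       -0.05543437]), 'effort': array([-1.18272787e-04, -3.91687059e+01,  1.87935573e+01,  4.23188433e+00,
        1.34666057e-02, -6.84781571e-05]), 'tcp_pos': array([0.16223056, 0.60303194, 0.22585794]), 'ee_rot': array([[ 9.65628915e-01, -2.59924298e-01, -3.95945357e-04],
       [-2.59924574e-01, -9.65627015e-01, -1.91959787e-03],
       [ 1.16614596e-04,  1.95653514e-03, -9.99998079e-01]]), 'wrist_force': array([ 0.96061234,  0.0317145 , -1.08287991]), 'moment': array([-0.04740661, -0.00877126,  0.02660783]), 'gripper_force': 0.0, 'gripper_width': 0.9969694086905626}
```

View pics/scene0.png

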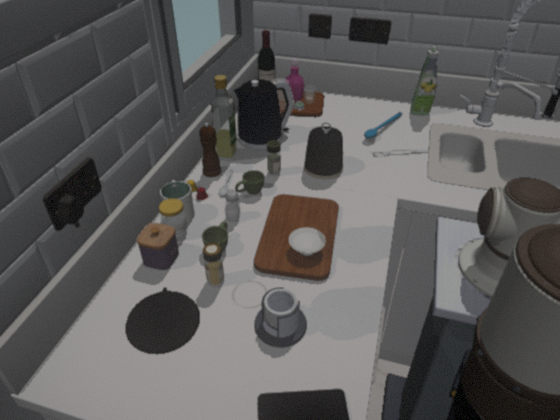

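View pics/top0.png

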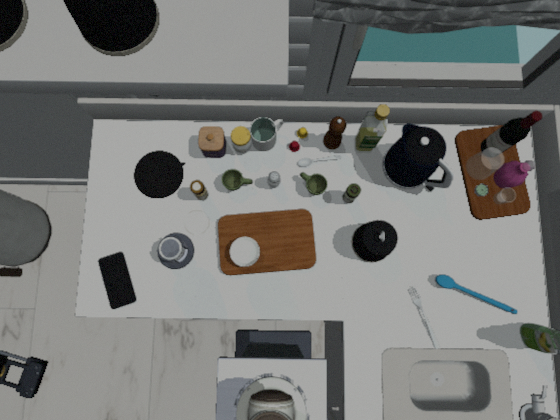

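Scene view: caddy about (281,310), dish (307,243), board (300,235), cups at (215,240) and (254,183), jars at (213,265) and (274,157), shaker (232,207). Top view: caddy (172,250), board (267,241), dish (245,252), cups (233,180) and (315,184), turmeric (199,190), shaker (274,179), pepper (352,193), canister (375,241).

```bash
cat > h.py <<'E'
import numpy as np, cv2
def cam(c):
    R=cv2.Rodrigues(np.array(c["rvec"],float))[0]; t=np.array(c["tvec"],float).ravel(); return np.array(c["camera_matrix"],float),R,t
def ray(c,uv,z):
    K,R,t=cam(c); uv=np.atleast_2d(np.array(uv,float))
    d=(np.c_[uv,np.ones(len(uv))]@np.linalg.inv(K).T)@R; o=-R.T@t
    return (o+d*((z-o[2])/d[:,2])[:,None])[:,:2]
def proj(c,P):
    K,R,t=cam(c); p=(np.atleast_2d(P)@R.T+t)@K.T; return p[:,:2]/p[:,2:]
E
python3 - <<'E'
from station import r
from h import *
c=r.capture("top"); s=r.capture("scene")
import pickle; pickle.dump((c,s),open("c0.pkl","wb"))
P=lambda n,z,uv:print(n,ray(c,uv,z).round(3).tolist())
P("board corners",.019,[(219,214),(313,210),(316,268),(222,274)])
g=lambda im:np.clip(im[:,:,::-1].astype(float)*1.8,0,255).astype(np.uint8)
a=cv2.resize(g(c["img"])[160:290,150:400],None,fx=3.2,fy=3.2,interpolation=cv2.INTER_CUBIC)
b=cv2.resize(g(s["img"])[130:340,180:360],None,fx=2.8,fy=2.8,interpolation=cv2.INTER_CUBIC)
cv2.imwrite("pics/topc.png",a); cv2.imwrite("pics/scc.png",b)
def blobs(c,name,z,mn):
    h=cv2.cvtColor(c["img"],cv2.COLOR_RGB2HSV)
    for n,lo,hi,zz in (("green",(28,60,20),(60,255,140),z),("brown",(3,100,40),(18,255,200),.019)):
        m=cv2.inRange(h,lo,hi); m=cv2.morphologyEx(m,cv2.MORPH_CLOSE,np.ones((3,3)))
        for q in cv2.findContours(m,0,2)[0]:
            if cv2.contourArea(q)>mn:
                print(name,n,cv2.boundingRect(q),cv2.contourArea(q),cv2.minAreaRect(q), ray(c,cv2.boxPoints(cv2.minAreaRect(q)),zz).round(3).tolist() if n=="brown" else "")
blobs(c,"top",.052,80); blobs(s,"scene",.052,80)
E
```

```text
board corners [[0.573, 0.169], [0.59, -0.118], [0.413, -0.127], [0.391, 0.153]]
top green (521, 324, 32, 27) 511.5 ((535.3073120117188, 337.0658264160156), (32.19763946533203, 24.16568946838379), 12.094757080078125) 
top green (347, 184, 13, 13) 114.0 ((353.0, 190.0), (12.0, 12.0), 90.0) 
top green (301, 173, 26, 22) 313.5 ((314.6999816894531, 181.10000610351562), (25.3530216217041, 19.765579223632812), 65.224853515625) 
top green (222, 170, 30, 20) 326.5 ((235.4482879638672, 178.1206817626953), (19.869401931762695, 26.740127563476562), 68.19859313964844) 
top green (356, 127, 25, 24) 382.5 ((367.0309753417969, 139.680419921875), (21.525339126586914, 25.383655548095703), 23.962491989135742) 
top brown (218, 209, 98, 66) 5392.0 ((265.89312744140625, 241.71725463867188), (59.37752151489258, 95.33621978759766), 85.2363510131836) [[0.566, 0.178], [0.595, -0.112], [0.415, -0.127], [0.388, 0.157]]
top brown (503, 144, 17, 19) 172.0 ((509.781982421875, 154.1983642578125), (17.464248657226562, 14.83029556274414), 76.75948333740234) [[0.799, -0.709], [0.811, -0.755], [0.755, -0.763], [0.744, 
[... 589 characters left out ...]
, 103.15293884277344), (19.327518463134766, 17.026622772216797), 4.398705005645752) 
scene brown (138, 228, 37, 21) 82.5 ((156.97059631347656, 239.8824005126953), (16.734956741333008, 37.350486755371094), 75.96376037597656) [[0.877, 0.16], [0.805, 0.103], [0.767, 0.154], [0.838, 0.208]]
scene brown (255, 195, 83, 82) 5190.5 ((295.7525634765625, 235.64805603027344), (74.71760559082031, 79.62671661376953), 7.765166759490967) [[0.558, 0.185], [0.626, -0.109], [0.416, -0.123], [0.387, 0.166]]
scene brown (292, 93, 32, 23) 305.5 ((310.002685546875, 108.31622314453125), (18.895015716552734, 35.804954528808594), 53.97262954711914) [[0.683, -0.595], [0.619, -0.799], [0.551, -0.681], [0.616, -0.497]]
```

View pics/topc.png

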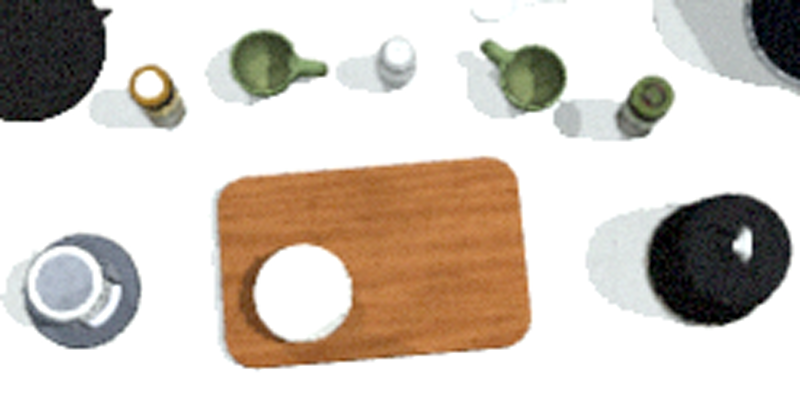

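View pics/scc.png

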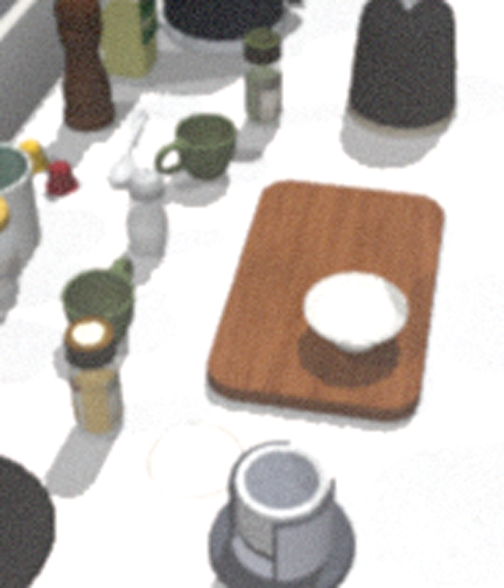

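Top crop: caddy coaster at crop (64,283) on foot (82,291), dish (303,293), cups (264,63) with handle to the right and (532,77) with handle up-left. The scene crop shows the caddy slot near (255,540) and the grey recess at (283,480). Next I fit circles and zoom in on the caddy.

```bash
python3 - <<'E'
from h import *
import pickle
c,s=pickle.load(open("c0.pkl","rb"))
F=6
def up(cc,x,y,w,h):
    a=cc["img"][y:y+h,x:x+w]; a=cv2.GaussianBlur(a,(3,3),0.7)
    return cv2.resize(a,None,fx=F,fy=F,interpolation=cv2.INTER_CUBIC).astype(int)
def cont(m,x,y):
    q=max(cv2.findContours(m.astype(np.uint8),cv2.RETR_EXTERNAL,cv2.CHAIN_APPROX_NONE)[0],key=cv2.contourArea)[:,0]
    return (q+0.5)/F-0.5+[x,y]
def circ(p):
    A=np.c_[2*p,np.ones(len(p))]; w=np.ones(len(p))
    for _ in range(5):
        b=np.linalg.lstsq(A*w[:,None],(p**2).sum(1)*w,rcond=None)[0]; rr=np.sqrt(b[2]+b[:2]@b[:2]); e=np.hypot(*(p-b[:2]).T)-rr; w=1/(1+(e/.001)**2)
    return b[:2].round(4),round(float(rr),4),round(float(np.abs(e).mean()),4)
for nm,cc,boxes in(("top",c,{"cupA":(215,163,40,32),"cupB":(295,167,36,32)}),("scene",s,{"cupA":(195,220,40,42),"cupB":(232,165,38,35)})):
    for k,(x,y,w,h) in boxes.items():
        a=up(cc,x,y,w,h); m=(a[:,:,1]-a[:,:,2]>9).astype(np.uint8)
        o=cv2.morphologyEx(m,cv2.MORPH_OPEN,cv2.getStructuringElement(2,(43,43)))
        n,l,st,ce=cv2.connectedComponentsWithStats(m&~cv2.dilate(o,np.ones((5,5))))
        P=ray(cc,cont(o,x,y),.052); M=circ(P); i=1+np.argmax(st[1:,4]); hp=ray(cc,(ce[i]+.5)/F-.5+[x,y],.04)[0]
        print(nm,k,"rim",M,"handle pt",hp.round(3),"dir",np.degrees(np.arctan2(*(hp-M[0])[::-1])).round(1))
for nm,cc,(x,y,w,h) in(("top",c,(225,232,40,42)),("scene",s,(283,225,48,25))):
    a=up(cc,x,y,w,h); m=(a[:,:,2]*2>a[:,:,0]*1.3)&(a.sum(2)>200); print(nm,"dish",circ(ray(cc,cont(m,x,y),.053)))
v=[]
for nm,cc,(x,y,w,h) in(("top",c,(150,228,46,44)),("scene",s,(250,284,62,66))):
    a=up(cc,x,y,w,h); v.append(cv2.resize(np.clip(a[:,:,::-1]*1.3-30,0,255).astype(np.uint8),(390,400)))
    print(nm, "box",x,y,"scale",390/w,400/h)
cv2.imwrite("pics/cad.png",np.hstack(v))
# predicted caddy centre guesses
print("coaster ctr top",ray(c,[(64/3.2+149.7,283/3.2+159.7)],.077),"scene",ray(s,[(283/2.8+179.7,480/2.8+129.7)],.077))
E
```

```text
top cupA rim (array([0.675 , 0.1293]), 0.0327, 0.0011) handle pt [0.673 0.081] dir -92.0
top cupB rim (array([ 0.6644, -0.1249]), 0.0324, 0.0011) handle pt [ 0.695 -0.086] dir 51.9
scene cupA rim (array([0.6593, 0.1464]), 0.0167, 0.0041) handle pt [0.673 0.138] dir -31.8Traceback (most recent call last):
  File "<stdin>", line 21, in <module>
  File "<stdin>", line 9, in cont
ValueError: max() iterable argument is empty
```

```bash
python3 - <<'E'
from h import *
import pickle
c,s=pickle.load(open("c0.pkl","rb"))
F=6
def up(cc,x,y,w,h):
    a=cv2.GaussianBlur(cc["img"][y:y+h,x:x+w],(3,3),0.7)
    return cv2.resize(a,None,fx=F,fy=F,interpolation=cv2.INTER_CUBIC).astype(int)
def cont(m,x,y):
    q=max(cv2.findContours(m.astype(np.uint8),0,1)[0],key=cv2.contourArea)[:,0]
    return (q+0.5)/F-0.5+[x,y]
for nm,cc,(x,y,w,h) in(("top",c,(225,232,40,42)),("scene",s,(283,225,48,28))):
    a=up(cc,x,y,w,h); m=(a[:,:,2]*1.6>a[:,:,0])&(a.sum(2)>200)
    P=ray(cc,cont(m,x,y),.053); o,rr=cv2.minEnclosingCircle((P*1000).astype(np.float32)); print(nm,"dish",np.round(o,1),round(rr,1))
v=[]
for nm,cc,(x,y,w,h) in(("top",c,(150,228,46,44)),("scene",s,(250,284,62,66))):
    a=up(cc,x,y,w,h); lo,hi=np.percentile(a,2),np.percentile(a,98); b=cv2.resize(np.clip((a[:,:,::-1]-lo)*255/(hi-lo),0,255).astype(np.uint8),(390,400))
    v.append(b); print(nm,"box",x,y,"scale",390/w,400/h)
cv2.imwrite("pics/cad.png",np.hstack(v))
print("coaster ctr top",ray(c,[(64/3.2+149.7,283/3.2+159.7)],.077),"scene",ray(s,[(283/2.8+179.7,480/2.8+129.7)],.077))
E
```

```text
top dish [457.   86.5] 46.6
scene dish [456.7  85.5] 49.1
top box 150 228 scale 8.478260869565217 9.090909090909092
scene box 250 284 scale 6.290322580645161 6.0606060606060606
coaster ctr top [[0.46028665 0.29968545]] scene [[0.45862366 0.29864065]]
```

View pics/cad.png

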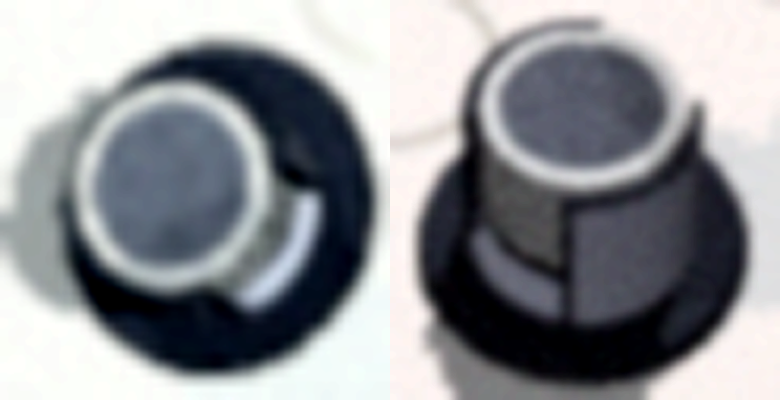

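The left panel (top view) shows the recess at panel (170,185) and the far slot, lit, at (285,255). The right panel (scene view) shows shell rim corners at (565,205), (700,100) and (600,20). The slot axis therefore runs along +x+y / -x-y.

```bash
python3 - <<'E'
from h import *
import pickle
c,s=pickle.load(open("c0.pkl","rb"))
S=lambda u,v:((u-390)/6.29+249.6,v/6.06+283.6)
T=lambda u,v:(u/8.478+149.6,v/9.09+227.6)
def circ(p):
    b=np.linalg.lstsq(np.c_[2*p,np.ones(len(p))],(p**2).sum(1),rcond=None)[0]; return b[:2],np.sqrt(b[2]+b[:2]@b[:2])
# marble outer edges
for n,cc,f,pts in(("top",c,T,[(172,80),(76,185),(168,292),(268,185),(105,110),(240,110),(102,260)]),("scene",s,S,[(580,27),(480,110),(580,188),(685,110),(510,165),(650,170)])):
    print(n,circ(ray(cc,[f(*p) for p in pts],.078)))
o=np.array([.460,.2995])
for n,p in(("R shell near",(565,203)),("R shell far",(702,100)),("L shell far",(602,20)),):
    w=ray(s,[S(*p)],.074)[0]-o; print(n,np.hypot(*w).round(4),np.degrees(np.arctan2(w[1],w[0])).round(1))
for p in((300,195),(325,195),(235,300),(250,310)):
    for z in(.005,.012):
        w=ray(c,[T(*p)],z)[0]-o; print("top lip",p,z,np.hypot(*w).round(4),np.degrees(np.arctan2(w[1],w[0])).round(1))
w=ray(c,[T(222,207)],.006); print("foot",w)
E
```

```text
top (array([0.46075669, 0.29914087]), np.float64(0.03309453676219918))
scene (array([0.45951831, 0.29943867]), np.float64(0.03307596167411025))
R shell near 0.0364 98.4
R shell far 0.0391 -155.5
L shell far 0.0405 -83.5
top lip (300, 195) 0.005 0.0297 -79.1
top lip (300, 195) 0.012 0.031 -80.9
top lip (325, 195) 0.005 0.0386 -81.4
top lip (325, 195) 0.012 0.0399 -82.7
top lip (235, 300) 0.005 0.0308 -165.3
top lip (235, 300) 0.012 0.0317 -162.9
top lip (250, 310) 0.005 0.0356 -158.0
top lip (250, 310) 0.012 0.0367 -156.1
foot [[0.46109712 0.29784868]]
```

Caddy: coaster centre (0.460, 0.299), both views agreeing to 1 mm. The slot axis is at 60.5°, and the edges are consistent with a 46 mm slot. Board centre is about (0.491, 0.024) with its y axis at 95.5°, and the dish is at (0.457, 0.086). I start moving towards the caddy and work out the cup clearances at the same time.

```bash
cat >> h.py <<'E'
def rel(p,ya):
    """shift mm / turn rad from current pose to TCP p, tool down with y axis at world angle ya (deg, mod 180 nearest)"""
    from station import r
    from scipy.spatial.transform import Rotation as Ro
    s=r.sense(); R0=np.array(s["ee_rot"]); best=None
    for k in(0,180):
        a=np.radians(ya+k); y=np.array([np.cos(a),np.sin(a),0]); z=np.array([0,0,-1.]); R=np.c_[np.cross(y,z),y,z]
        v=Ro.from_matrix(R0.T@R).as_rotvec()
        if best is None or np.linalg.norm(v)<np.linalg.norm(best): best=v
    print("t",round(s["time_s"],2),"xyz",(R0.T@(np.array(p)-s["tcp_pos"])*1000).round(1),"ang",best.round(3))
E
python3 - <<'E'
from h import *
import pickle
c,s=pickle.load(open("c0.pkl","rb"))
T=lambda u,v:(u/3.2+149.7,v/3.2+159.7)
ob={}
for n,p,z in(("turm",T(152,85),.105),("pepper",T(652,95),.105),("shaker",T(398,52),.09),("can",T(738,243),.161),("yellowpot",(241,134),.07),("mug",(263,128),.08),("mill",(338,125),.15),("dishchk",T(303,293),.053)):
    ob[n]=ray(c,[p],z)[0]; print(n,ob[n].round(3))
R=dict(turm=.0205,pepper=.0205,shaker=.022,can=.0615,yellowpot=.03,mug=.045,mill=.03)
for n,o,h in(("A",[.675,.1293],-92),("B",[.6644,-.1249],52)):
    for ya in range(0,180,15):
        a=np.radians(ya); u=np.array([np.cos(a),np.sin(a)]); best=9
        for k in R:
            d=ob[k]-o; l=abs(d@u)-.095; w=abs(d@[-u[1],u[0]])-.0375; g=np.hypot(max(l,0),max(w,0))-R[k] if max(l,w)>0 else -R[k]
            if g<best: best,kk=g,k
        print(n,ya,"from handle",min((ya-h)%180,(h-ya)%180),kk,round(best,3))
rel([.460,.2993,.150],60.5)
E
```

```text
turm [0.638 0.224]
pepper [ 0.635 -0.228]
shaker [0.676 0.002]
can [ 0.494 -0.289]
yellowpot [0.812 0.105]
mug [0.828 0.038]
mill [ 0.813 -0.179]
dishchk [0.457 0.086]
A 0 from handle 88 yellowpot 0.012
A 15 from handle 73 yellowpot 0.008
A 30 from handle 58 yellowpot 0.023
A 45 from handle 43 shaker 0.031
A 60 from handle 28 shaker 0.009
A 75 from handle 13 turm 0.002
A 90 from handle 2 turm -0.021
A 105 from handle 17 turm -0.015
A 120 from handle 32 turm -0.015
A 135 from handle 47 turm -0.017
A 150 from handle 62 turm 0.005
A 165 from handle 77 yellowpot 0.014
B 0 from handle 52 mill 0.026
B 15 from handle 37 mill 0.034
B 30 from handle 22 pepper 0.017
B 45 from handle 7 pepper -0.006
B 60 from handle 8 pepper -0.012
B 75 from handle 23 pepper -0.008
B 90 from handle 38 pepper -0.012
B 105 from handle 53 pepper -0.003
B 120 from handle 68 shaker 0.015
B 135 from handle 83 mill 0.027
B 150 from handle 82 mill 0.031
B 165 from handle 67 mill 0.033
t 0.2 xyz [366.5 216.   76.5] ang [ 0.001 -0.     0.252]
```

Call:
move_arm:
  series:
    - {"grip": 1, "xyz": [45, 26, 9], "angular": [0, 0, 0.1]}
    - {"grip": 1, "xyz": [85, 50, 18], "angular": [0, 0, 0.2]}
    - {"grip": 1, "xyz": [126, 74, 26], "angular": [0, 0, 0.252]}
    - {"grip": 1, "xyz": [167, 98, 35], "angular": [0, 0, 0.252]}
    - {"grip": 1, "xyz": [208, 122, 43], "angular": [0, 0, 0.252]}
    - {"grip": 1, "xyz": [249, 146, 52], "angular": [0, 0, 0.252]}
    - {"grip": 1, "xyz": [290, 170, 60], "angular": [0, 0, 0.252]}
    - {"grip": 1, "xyz": [331, 194, 69], "angular": [0, 0, 0.252]}
    - {"grip": 1, "xyz": [366.5, 216, 76], "angular": [0, 0, 0.252]}
    - {"grip": 1, "xyz": [366.5, 216, 76], "angular": [0, 0, 0.252]}

```text
time_s: 1.2
tcp_pos: [0.4618, 0.2958, 0.1494]
ee_rot: [[0.867, -0.498, -0.002], [-0.498, -0.867, -0.003], [-0.001, 0.003, -1.0]]
wrist_force: [-0.4, -1.3, -0.7]
gripper_width: 1.002
gripper_force: 0.0
```

```bash
python3 - <<'E'
from h import *
rel([.460,.2993,.0925],60.5)
E
```

```text
t 1.2 xyz [-3.3 -2.3 56.9] ang [ 0.003  0.001 -0.006]
```

Call:
move_arm:
  series:
    - {"grip": 1, "xyz": [0, 0, 10], "angular": [0, 0, 0]}
    - {"grip": 1, "xyz": [0, 0, 25], "angular": [0, 0, 0]}
    - {"grip": 1, "xyz": [0, 0, 35], "angular": [0, 0, 0]}
    - {"grip": 1, "xyz": [0, 0, 40], "angular": [0, 0, 0]}
    - {"grip": 1, "xyz": [0, 0, 40], "angular": [0, 0, 0]}

```text
time_s: 1.7
tcp_pos: [0.4594, 0.3001, 0.11]
ee_rot: [[0.871, -0.491, -0.001], [-0.491, -0.871, -0.001], [-0.0, 0.002, -1.0]]
wrist_force: [0.1, -0.0, 0.6]
gripper_width: 0.999
gripper_force: 0.0
```

```bash
python3 - <<'E'
from h import *
rel([.460,.2993,.0925],60.5)
E
```

```text
t 1.7 xyz [ 0.9  0.3 17.5] ang [0.002 0.    0.001]
```

Call:
move_arm:
  series:
    - {"grip": 1, "xyz": [0.5, 0, 10], "angular": [0, 0, 0]}
    - {"grip": 1, "xyz": [0.5, 0, 17.5], "angular": [0, 0, 0]}
    - {"grip": 1, "xyz": [0.5, 0, 17.5], "angular": [0, 0, 0]}
    - {"grip": 0.7, "xyz": [0.5, 0, 17.5], "angular": [0, 0, 0]}
    - {"grip": 0.6, "xyz": [0.5, 0, 17.5], "angular": [0, 0, 0]}
    - {"grip": 0.6, "xyz": [0.5, 0, 17.5], "angular": [0, 0, 0]}
    - {"grip": 0.6, "xyz": [0.5, 0, 17.5], "angular": [0, 0, 0]}
    - {"grip": 0.6, "xyz": [0.5, 0, 17.5], "angular": [0, 0, 0]}

```text
time_s: 2.5
tcp_pos: [0.4607, 0.2995, 0.0936]
ee_rot: [[0.87, -0.492, 0.0], [-0.492, -0.87, 0.0], [0.0, -0.0, -1.0]]
wrist_force: [-0.4, -0.3, 0.3]
gripper_width: 0.65
gripper_force: 0.0
```

```bash
python3 - <<'E'
from station import r
from h import *
s=r.sense(); print(s["gripper_width"],s["gripper_force"],s["tcp_pos"])
c=r.capture("scene"); a=c["img"][230:350,200:360]; a=np.clip(a[:,:,::-1]*1.6,0,255).astype(np.uint8)
cv2.imwrite("pics/g1.png",cv2.resize(a,None,fx=4.5,fy=4.5,interpolation=cv2.INTER_CUBIC))
s=r.sense(); print(s["gripper_width"],s["gripper_force"],s["tcp_pos"])
E
```

```text
0.6503290948167371 0.0 [0.46065498 0.29954938 0.09355499]
0.6295172085885692 0.0 [0.46064458 0.29957739 0.09351524]
```

View pics/g1.png

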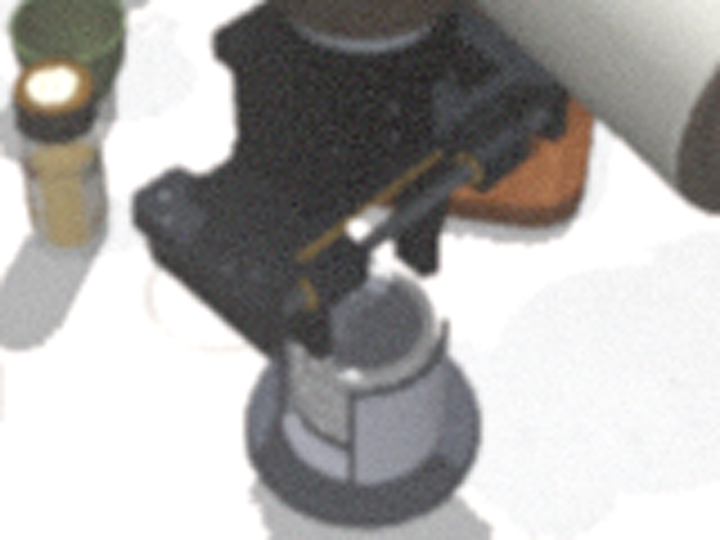

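The near finger is at about (312,335) and the far finger at (425,265). The opening still reads under 66 mm with no force, so I need to check whether the tips are beside the coaster or above it.

```bash
python3 - <<'E'
from station import r
from h import *
c=r.capture("scene"); s=r.sense(); print(s["gripper_width"],s["gripper_force"],s["wrist_force"])
u=np.array([.492,.870,0]); o=np.array([.4606,.2995,0])
f=lambda P:((proj(c,P)-[200,230])*4.5).round(0).tolist()
for z in(.0685,.078,.088):
  for d in(.0275,.033,.0425): print(z,d,"near inner",f(o+u*d+[0,0,z]),"outer",f(o+u*(d+.015)+[0,0,z]),"far",f(o-u*d+[0,0,z]),f(o-u*(d+.015)+[0,0,z]))
E
```

```text
0.6205025483310349 0.0 [1.14281293 0.11719237 0.17557562]
0.0685 0.0275 near inner [[314.0, 368.0]] outer [[289.0, 387.0]] far [[402.0, 299.0]] [[425.0, 281.0]]
0.0685 0.033 near inner [[305.0, 375.0]] outer [[280.0, 394.0]] far [[410.0, 292.0]] [[433.0, 275.0]]
0.0685 0.0425 near inner [[289.0, 387.0]] outer [[263.0, 407.0]] far [[425.0, 281.0]] [[448.0, 264.0]]
0.078 0.0275 near inner [[314.0, 354.0]] outer [[288.0, 373.0]] far [[402.0, 285.0]] [[425.0, 267.0]]
0.078 0.033 near inner [[304.0, 361.0]] outer [[279.0, 381.0]] far [[411.0, 279.0]] [[434.0, 261.0]]
0.078 0.0425 near inner [[288.0, 373.0]] outer [[263.0, 393.0]] far [[425.0, 267.0]] [[448.0, 250.0]]
0.088 0.0275 near inner [[313.0, 339.0]] outer [[288.0, 359.0]] far [[403.0, 271.0]] [[426.0, 253.0]]
0.088 0.033 near inner [[304.0, 346.0]] outer [[279.0, 366.0]] far [[411.0, 264.0]] [[434.0, 246.0]]
0.088 0.0425 near inner [[288.0, 359.0]] outer [[262.0, 379.0]] far [[426.0, 253.0]] [[449.0, 235.0]]
```

Call:
move_arm:
  series:
    - {"grip": 0.6, "xyz": [0.5, 0, 17.5], "angular": [0, 0, 0]}

```text
time_s: 2.7
tcp_pos: [0.4626, 0.3007, 0.078]
ee_rot: [[0.871, -0.492, 0.004], [-0.492, -0.871, 0.004], [0.002, -0.006, -1.0]]
wrist_force: [1.3, -0.3, 2.4]
gripper_width: 0.609
gripper_force: 0.5
```

I made a mistake there: shifts are relative to each call, so the arm went down a further 17 mm. I check the state before lifting.

```bash
python3 - <<'E'
from station import r
from h import *
c=r.capture("scene"); t=r.capture("top"); s=r.sense(); print(s["gripper_width"],s["gripper_force"],s["wrist_force"],s["tcp_pos"])
f=lambda im,k,w:cv2.resize(np.clip(im[:,:,::-1]*1.7,0,255).astype(np.uint8),(400,500),interpolation=cv2.INTER_CUBIC)
cv2.imwrite("pics/g2.png",np.hstack([f(c["img"][265:345,245:309],0,0),f(t["img"][205:285,140:204],0,0)]))
E
```

```text
0.6058894203562574 0.0 [-0.56403045  0.30592133 -1.14559195] [0.45994228 0.29821227 0.0742839 ]
```

View pics/g2.png

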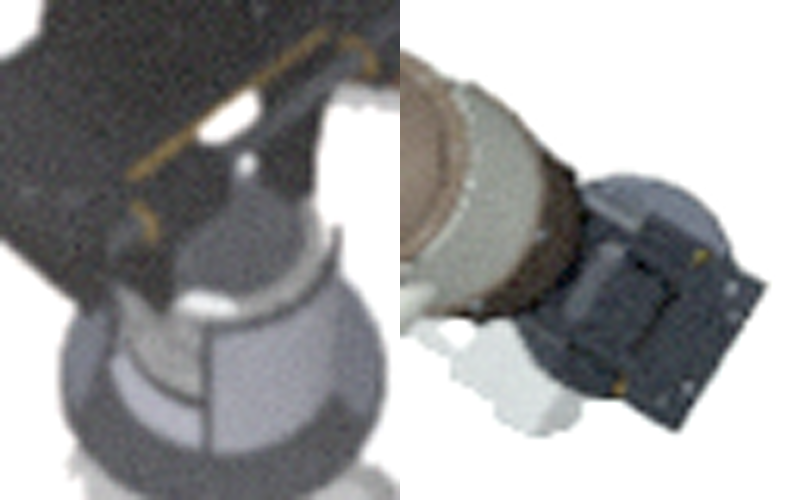

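Both fingertips sit on the coaster top, inside its edge, with the stack sunk a few mm. So the tips reach far less below the reported TCP than I assumed. I lift clear, open, and measure the tip height.

Call:
move_arm:
  series:
    - {"grip": 0.6, "xyz": [0, 0, -4], "angular": [0, 0, 0]}
    - {"grip": 0.6, "xyz": [0, 0, -10], "angular": [0, 0, 0]}
    - {"grip": 0.6, "xyz": [0, 0, -20], "angular": [0, 0, 0]}
    - {"grip": 1, "xyz": [0, 0, -35], "angular": [0, 0, 0]}
    - {"grip": 1, "xyz": [0, 0, -45], "angular": [0, 0, 0]}
    - {"grip": 1, "xyz": [0, 0, -45], "angular": [0, 0, 0]}
    - {"grip": 1, "xyz": [0, 0, -45], "angular": [0, 0, 0]}
    - {"grip": 1, "xyz": [0, 0, -45], "angular": [0, 0, 0]}

```text
time_s: 3.6
tcp_pos: [0.4606, 0.2989, 0.1204]
ee_rot: [[0.87, -0.493, -0.001], [-0.493, -0.87, -0.001], [-0.0, 0.001, -1.0]]
wrist_force: [-0.7, -0.6, -0.4]
gripper_width: 0.949
gripper_force: 0.0
```

```bash
python3 - <<'E'
from station import r
from h import *
c=r.capture("scene"); s=r.sense(); print(s["gripper_width"],s["wrist_force"],s["tcp_pos"])
import pickle; pickle.dump((c,s),open("c1.pkl","wb"))
R=np.array(s["ee_rot"]); p=s["tcp_pos"]; x0,y0,k=235,235,6.5
a=cv2.resize(np.clip(c["img"][y0:y0+90,x0:x0+110,::-1]*1.7,0,255).astype(np.uint8),None,fx=k,fy=k,interpolation=cv2.INTER_CUBIC)
for h,col in((0.005,(0,0,255)),(0.015,(0,200,0)),(.025,(255,0,0))):
  for sg in(1,-1):
    q=np.array([p+R@[ex,sg*ey,h] for ex,ey in((-.0095,.0435),(.0095,.0435),(.0095,.0585),(-.0095,.0585))])
    cv2.polylines(a,[((proj(c,q)-[x0,y0]+.5)*k).astype(np.int32)],True,col,1)
cv2.imwrite("pics/g3.png",a)
E
```

```text
0.9704658840498362 [-0.810438   -0.70940339 -0.63130501] [0.46065665 0.29888791 0.1202449 ]
```

View pics/g3.png

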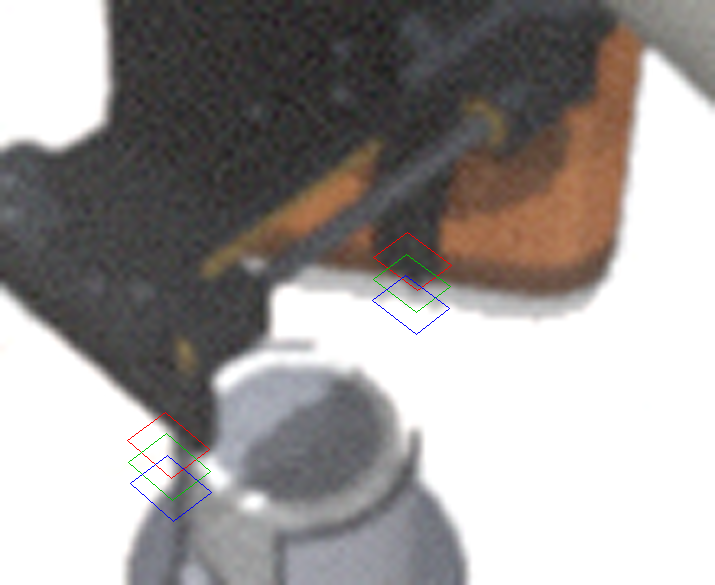

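The far finger's bottom end matches the red outline (5 mm below reported TCP), which agrees with the contact height. So the tips really end about 5 mm below the reported TCP, not 25 mm, and sideways the match is good. I target tips at z = 0.068, meaning a reported TCP of 0.073, which is 47 mm down.

Call:
move_arm:
  series:
    - {"grip": 1, "xyz": [0.5, -0.5, 20], "angular": [0, 0, 0]}
    - {"grip": 1, "xyz": [0.5, -0.5, 35], "angular": [0, 0, 0]}
    - {"grip": 1, "xyz": [0.5, -0.5, 43], "angular": [0, 0, 0]}
    - {"grip": 1, "xyz": [0.5, -0.5, 47], "angular": [0, 0, 0]}
    - {"grip": 1, "xyz": [0.5, -0.5, 47], "angular": [0, 0, 0]}
    - {"grip": 1, "xyz": [0.5, -0.5, 47], "angular": [0, 0, 0]}
    - {"grip": 0.5, "xyz": [0.5, -0.5, 47], "angular": [0, 0, 0]}
    - {"grip": 0.5, "xyz": [0.5, -0.5, 47], "angular": [0, 0, 0]}
    - {"grip": 0.5, "xyz": [0.5, -0.5, 47], "angular": [0, 0, 0]}
    - {"grip": 0.5, "xyz": [0.5, -0.5, 47], "angular": [0, 0, 0]}

```text
time_s: 4.65
tcp_pos: [0.4617, 0.2994, 0.0741]
ee_rot: [[0.87, -0.492, 0.0], [-0.492, -0.87, 0.0], [0.0, -0.0, -1.0]]
wrist_force: [-0.1, 0.4, 0.6]
gripper_width: 0.741
gripper_force: 30.0
```

Gripped at 66 mm with 30 N. Next I lift straight up.

Call:
move_arm:
  series:
    - {"grip": 0.5, "xyz": [0, 0, -5], "angular": [0, 0, 0]}
    - {"grip": 0.5, "xyz": [0, 0, -15], "angular": [0, 0, 0]}
    - {"grip": 0.5, "xyz": [0, 0, -30], "angular": [0, 0, 0]}
    - {"grip": 0.5, "xyz": [0, 0, -50], "angular": [0, 0, 0]}
    - {"grip": 0.5, "xyz": [0, 0, -70], "angular": [0, 0, 0]}
    - {"grip": 0.5, "xyz": [0, 0, -80], "angular": [0, 0, 0]}
    - {"grip": 0.5, "xyz": [0, 0, -80], "angular": [0, 0, 0]}

```text
time_s: 5.35
tcp_pos: [0.4624, 0.3001, 0.1558]
ee_rot: [[0.87, -0.492, 0.003], [-0.492, -0.87, 0.003], [0.001, -0.004, -1.0]]
wrist_force: [1.4, -0.1, -0.8]
gripper_width: 0.744
gripper_force: 30.0
```

```bash
python3 - <<'E'
from h import *
rel([.460,-.0695,.153],95.5)
E
```

```text
t 5.35 xyz [179.9 322.9   1.7] ang [-0.004 -0.002 -0.611]
```

Call:
move_arm:
  series:
    - {"grip": 0.5, "xyz": [9, 16, 0], "angular": [0, 0, -0.03]}
    - {"grip": 0.5, "xyz": [27, 48, 0], "angular": [0, 0, -0.09]}
    - {"grip": 0.5, "xyz": [49, 88, 0], "angular": [0, 0, -0.17]}
    - {"grip": 0.5, "xyz": [72, 129, 0], "angular": [0, 0, -0.25]}
    - {"grip": 0.5, "xyz": [95, 170, 0], "angular": [0, 0, -0.33]}
    - {"grip": 0.5, "xyz": [118, 211, 0], "angular": [0, 0, -0.41]}
    - {"grip": 0.5, "xyz": [141, 252, 0], "angular": [0, 0, -0.49]}
    - {"grip": 0.5, "xyz": [162, 290, 0], "angular": [0, 0, -0.56]}
    - {"grip": 0.5, "xyz": [175, 314, 0], "angular": [0, 0, -0.6]}
    - {"grip": 0.5, "xyz": [180, 323, 0], "angular": [0, 0, -0.611]}

```text
time_s: 6.35
tcp_pos: [0.458, -0.0727, 0.1528]
ee_rot: [[0.996, 0.093, -0.003], [0.093, -0.996, -0.0], [-0.003, -0.0, -1.0]]
wrist_force: [-0.7, 0.7, -1.0]
gripper_width: 0.745
gripper_force: 30.0
```

Call:
move_arm:
  series:
    - {"grip": 0.5, "xyz": [0, 0, 0], "angular": [0, 0, 0]}
    - {"grip": 0.5, "xyz": [0, 0, 0], "angular": [0, 0, 0]}

```text
time_s: 6.55
tcp_pos: [0.4589, -0.0703, 0.1532]
ee_rot: [[0.995, 0.095, -0.001], [0.095, -0.995, 0.0], [-0.001, -0.0, -1.0]]
wrist_force: [1.1, -0.7, -0.8]
gripper_width: 0.742
gripper_force: 30.0
```

```bash
python3 - <<'E'
from h import *
rel([.460,-.0695,.0271],95.5)
E
```

```text
t 6.55 xyz [  1.3  -0.7 126.1] ang [-0.     0.001 -0.001]
```

Call:
move_arm:
  series:
    - {"grip": 0.5, "xyz": [0, 0, 25], "angular": [0, 0, 0]}
    - {"grip": 0.5, "xyz": [0, 0, 55], "angular": [0, 0, 0]}
    - {"grip": 0.5, "xyz": [0, 0, 85], "angular": [0, 0, 0]}
    - {"grip": 0.5, "xyz": [0, 0, 108], "angular": [0, 0, 0]}
    - {"grip": 0.5, "xyz": [0, 0, 117], "angular": [0, 0, 0]}
    - {"grip": 0.5, "xyz": [0, 0, 121], "angular": [0, 0, 0]}
    - {"grip": 0.5, "xyz": [0, 0, 123], "angular": [0, 0, 0]}
    - {"grip": 0.5, "xyz": [0, 0, 125], "angular": [0, 0, 0]}
    - {"grip": 0.5, "xyz": [0, 0, 126], "angular": [0, 0, 0]}
    - {"grip": 0.5, "xyz": [0, 0, 126], "angular": [0, 0, 0]}

```text
time_s: 7.55
tcp_pos: [0.4597, -0.0703, 0.0284]
ee_rot: [[0.995, 0.096, 0.001], [0.096, -0.995, 0.0], [0.001, -0.0, -1.0]]
wrist_force: [-0.6, 0.4, -0.7]
gripper_width: 0.745
gripper_force: 30.0
```

Call:
move_arm:
  series:
    - {"grip": 0.5, "xyz": [0, 0, 0.5], "angular": [0, 0, 0]}
    - {"grip": 0.5, "xyz": [0, 0, 0.5], "angular": [0, 0, 0]}

```text
time_s: 7.75
tcp_pos: [0.4597, -0.0703, 0.028]
ee_rot: [[0.995, 0.096, 0.001], [0.096, -0.995, 0.0], [0.001, 0.0, -1.0]]
wrist_force: [-1.8, 0.6, 4.3]
gripper_width: 0.746
gripper_force: 30.0
```

Contact at about 5 N, so I release and lift.

Call:
move_arm:
  series:
    - {"grip": 0.85, "xyz": [0, 0, 0], "angular": [0, 0, 0]}
    - {"grip": 0.95, "xyz": [0, 0, 0], "angular": [0, 0, 0]}
    - {"grip": 1, "xyz": [0, 0, 0], "angular": [0, 0, 0]}
    - {"grip": 1, "xyz": [0, 0, 0], "angular": [0, 0, 0]}
    - {"grip": 1, "xyz": [0, 0, -15], "angular": [0, 0, 0]}
    - {"grip": 1, "xyz": [0, 0, -45], "angular": [0, 0, 0]}
    - {"grip": 1, "xyz": [0, 0, -80], "angular": [0, 0, 0]}
    - {"grip": 1, "xyz": [0, 0, -95], "angular": [0, 0, 0]}

```text
time_s: 8.55
tcp_pos: [0.4609, -0.0702, 0.1252]
ee_rot: [[0.995, 0.097, 0.005], [0.097, -0.995, 0.0], [0.005, 0.0, -1.0]]
wrist_force: [-0.1, 0.8, -0.7]
gripper_width: 0.996
gripper_force: 0.0
```

```bash
python3 - <<'E'
from h import *
rel([.4605,.2993,.121],60.5)
E
```

```text
t 8.55 xyz [  35.3 -367.8    4.3] ang [-0.001 -0.005  0.612]
```

Call:
move_arm:
  series:
    - {"grip": 1, "xyz": [2, -20, 0], "angular": [0, 0, 0.03]}
    - {"grip": 1, "xyz": [6, -60, 0], "angular": [0, 0, 0.09]}
    - {"grip": 1, "xyz": [10, -105, 0], "angular": [0, 0, 0.17]}
    - {"grip": 1, "xyz": [14, -150, 0], "angular": [0, 0, 0.25]}
    - {"grip": 1, "xyz": [18, -195, 0], "angular": [0, 0, 0.33]}
    - {"grip": 1, "xyz": [23, -240, 0], "angular": [0, 0, 0.41]}
    - {"grip": 1, "xyz": [27, -285, 0], "angular": [0, 0, 0.49]}
    - {"grip": 1, "xyz": [31, -330, 0], "angular": [0, 0, 0.56]}
    - {"grip": 1, "xyz": [34, -358, 0], "angular": [0, 0, 0.6]}
    - {"grip": 1, "xyz": [35, -369, 0], "angular": [0, 0, 0.612]}

```text
time_s: 9.55
tcp_pos: [0.4586, 0.303, 0.122]
ee_rot: [[0.871, -0.491, 0.0], [-0.491, -0.871, 0.0], [0.0, -0.0, -1.0]]
wrist_force: [-0.5, 0.1, -0.6]
gripper_width: 0.998
gripper_force: 0.0
```

Call:
move_arm:
  series:
    - {"grip": 1, "xyz": [0, 0, 5], "angular": [0, 0, 0]}
    - {"grip": 1, "xyz": [0, 0, 10], "angular": [0, 0, 0]}
    - {"grip": 1, "xyz": [0, 0, 10], "angular": [0, 0, 0]}

```text
time_s: 9.85
tcp_pos: [0.458, 0.2983, 0.1112]
ee_rot: [[0.869, -0.494, -0.002], [-0.495, -0.869, -0.002], [-0.001, 0.003, -1.0]]
wrist_force: [0.7, 0.8, -0.2]
gripper_width: 1.003
gripper_force: 0.0
```

```bash
python3 - <<'E'
from h import *
from station import r
rel([.4605,.2993,.0740],60.5)
c=r.capture("scene"); s=r.capture("top")
f=lambda im:cv2.resize(np.clip(im[:,:,::-1]*1.7,0,255).astype(np.uint8),(400,400),interpolation=cv2.INTER_CUBIC)
cv2.imwrite("pics/g4.png",np.hstack([f(c["img"][190:340,230:380]),f(s["img"][190:290,215:315])]))
E
```

```text
t 9.85 xyz [ 1.7 -2.2 37.2] ang [ 0.003  0.001 -0.002]
```

View pics/g4.png

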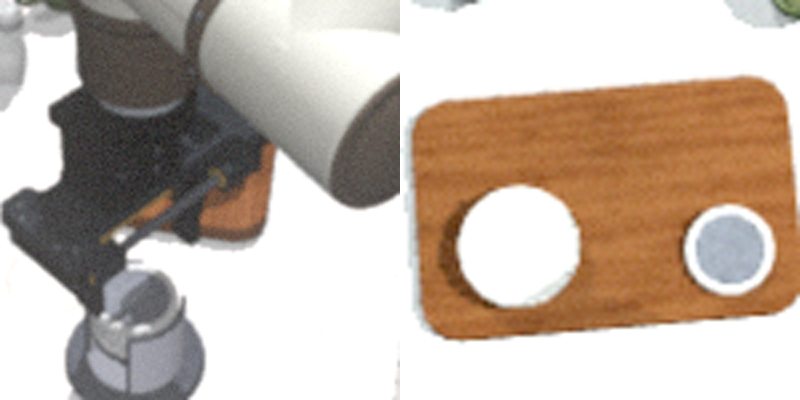

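Coaster 1 lies flat and wholly on the board at (730,250) in the right panel, clear of the dish. In the left panel the next coaster has risen to the mouth. Now the second grasp.

Call:
move_arm:
  series:
    - {"grip": 1, "xyz": [1.5, -1.5, 15], "angular": [0, 0, 0]}
    - {"grip": 1, "xyz": [1.5, -1.5, 28], "angular": [0, 0, 0]}
    - {"grip": 1, "xyz": [1.5, -1.5, 35], "angular": [0, 0, 0]}
    - {"grip": 1, "xyz": [1.5, -1.5, 38], "angular": [0, 0, 0]}
    - {"grip": 1, "xyz": [1.5, -1.5, 38], "angular": [0, 0, 0]}
    - {"grip": 1, "xyz": [1.5, -1.5, 38], "angular": [0, 0, 0]}
    - {"grip": 0.5, "xyz": [1.5, -1.5, 38], "angular": [0, 0, 0]}
    - {"grip": 0.5, "xyz": [1.5, -1.5, 38], "angular": [0, 0, 0]}
    - {"grip": 0.5, "xyz": [1.5, -1.5, 38], "angular": [0, 0, 0]}
    - {"grip": 0.5, "xyz": [1.5, -1.5, 38], "angular": [0, 0, 0]}

```text
time_s: 10.95
tcp_pos: [0.4607, 0.3009, 0.0745]
ee_rot: [[0.87, -0.493, 0.0], [-0.493, -0.87, 0.0], [0.0, -0.0, -1.0]]
wrist_force: [0.5, 0.3, 0.6]
gripper_width: 0.747
gripper_force: 30.0
```

Call:
move_arm:
  series:
    - {"grip": 0.5, "xyz": [0, 0, -5], "angular": [0, 0, 0]}
    - {"grip": 0.5, "xyz": [0, 0, -15], "angular": [0, 0, 0]}
    - {"grip": 0.5, "xyz": [0, 0, -30], "angular": [0, 0, 0]}
    - {"grip": 0.5, "xyz": [0, 0, -50], "angular": [0, 0, 0]}
    - {"grip": 0.5, "xyz": [0, 0, -70], "angular": [0, 0, 0]}
    - {"grip": 0.5, "xyz": [0, 0, -80], "angular": [0, 0, 0]}
    - {"grip": 0.5, "xyz": [0, 0, -80], "angular": [0, 0, 0]}

```text
time_s: 11.65
tcp_pos: [0.4614, 0.3017, 0.1563]
ee_rot: [[0.87, -0.493, 0.003], [-0.493, -0.87, 0.003], [0.001, -0.004, -1.0]]
wrist_force: [0.4, 0.8, -1.1]
gripper_width: 0.742
gripper_force: 30.0
```

```bash
python3 - <<'E'
from h import *
rel([.541,.024,.1545],95.5)
E
```

```text
t 11.65 xyz [206.1 202.3   1.2] ang [-0.004 -0.002 -0.612]
```

Call:
move_arm:
  series:
    - {"grip": 0.5, "xyz": [12, 12, 0], "angular": [0, 0, -0.03]}
    - {"grip": 0.5, "xyz": [34, 33, 0], "angular": [0, 0, -0.09]}
    - {"grip": 0.5, "xyz": [60, 59, 0], "angular": [0, 0, -0.17]}
    - {"grip": 0.5, "xyz": [87, 85, 0], "angular": [0, 0, -0.25]}
    - {"grip": 0.5, "xyz": [114, 112, 0], "angular": [0, 0, -0.33]}
    - {"grip": 0.5, "xyz": [141, 138, 0], "angular": [0, 0, -0.41]}
    - {"grip": 0.5, "xyz": [168, 165, 0], "angular": [0, 0, -0.49]}
    - {"grip": 0.5, "xyz": [190, 187, 0], "angular": [0, 0, -0.56]}
    - {"grip": 0.5, "xyz": [202, 198, 0], "angular": [0, 0, -0.6]}
    - {"grip": 0.5, "xyz": [206, 202, 0], "angular": [0, 0, -0.612]}

```text
time_s: 12.65
tcp_pos: [0.5399, 0.0219, 0.1532]
ee_rot: [[0.996, 0.094, -0.002], [0.094, -0.996, -0.001], [-0.002, 0.0, -1.0]]
wrist_force: [-0.4, 0.7, -1.1]
gripper_width: 0.742
gripper_force: 30.0
```

Call:
move_arm:
  series:
    - {"grip": 0.5, "xyz": [0, 0, 8], "angular": [0, 0, 0]}
    - {"grip": 0.5, "xyz": [0, 0, 25], "angular": [0, 0, 0]}
    - {"grip": 0.5, "xyz": [0, 0, 55], "angular": [0, 0, 0]}
    - {"grip": 0.5, "xyz": [0, 0, 85], "angular": [0, 0, 0]}
    - {"grip": 0.5, "xyz": [0, 0, 106], "angular": [0, 0, 0]}
    - {"grip": 0.5, "xyz": [0, 0, 116], "angular": [0, 0, 0]}
    - {"grip": 0.5, "xyz": [0, 0, 121], "angular": [0, 0, 0]}
    - {"grip": 0.5, "xyz": [0, 0, 123], "angular": [0, 0, 0]}
    - {"grip": 0.5, "xyz": [0, 0, 125], "angular": [0, 0, 0]}
    - {"grip": 0.5, "xyz": [0, 0, 125], "angular": [0, 0, 0]}

```text
time_s: 13.65
tcp_pos: [0.5408, 0.0238, 0.0301]
ee_rot: [[0.995, 0.096, 0.002], [0.096, -0.995, 0.0], [0.002, -0.0, -1.0]]
wrist_force: [0.6, 0.2, -1.0]
gripper_width: 0.744
gripper_force: 30.0
```

Call:
move_arm:
  series:
    - {"grip": 0.5, "xyz": [0, 0, 1], "angular": [0, 0, 0]}
    - {"grip": 0.5, "xyz": [0, 0, 1], "angular": [0, 0, 0]}

```text
time_s: 13.85
tcp_pos: [0.5406, 0.0236, 0.0288]
ee_rot: [[0.995, 0.096, 0.001], [0.096, -0.995, 0.0], [0.001, -0.0, -1.0]]
wrist_force: [-0.1, -0.3, -1.7]
gripper_width: 0.747
gripper_force: 30.0
```

Call:
move_arm:
  series:
    - {"grip": 0.5, "xyz": [0, 0, 0.5], "angular": [0, 0, 0]}
    - {"grip": 0.5, "xyz": [0, 0, 1], "angular": [0, 0, 0]}
    - {"grip": 0.5, "xyz": [0, 0, 1], "angular": [0, 0, 0]}

```text
time_s: 14.15
tcp_pos: [0.5406, 0.0236, 0.0283]
ee_rot: [[0.995, 0.096, 0.001], [0.096, -0.995, -0.0], [0.001, 0.0, -1.0]]
wrist_force: [-1.6, 1.0, 5.1]
gripper_width: 0.745
gripper_force: 30.0
```

Call:
move_arm:
  series:
    - {"grip": 0.85, "xyz": [0, 0, 0], "angular": [0, 0, 0]}
    - {"grip": 0.95, "xyz": [0, 0, 0], "angular": [0, 0, 0]}
    - {"grip": 1, "xyz": [0, 0, 0], "angular": [0, 0, 0]}
    - {"grip": 1, "xyz": [0, 0, 0], "angular": [0, 0, 0]}
    - {"grip": 1, "xyz": [0, 0, -15], "angular": [0, 0, 0]}
    - {"grip": 1, "xyz": [0, 0, -45], "angular": [0, 0, 0]}
    - {"grip": 1, "xyz": [0, 0, -85], "angular": [0, 0, 0]}
    - {"grip": 1, "xyz": [0, 0, -120], "angular": [0, 0, 0]}
    - {"grip": 1, "xyz": [0, 0, -130], "angular": [0, 0, 0]}
    - {"grip": 1, "xyz": [0, 0, -130], "angular": [0, 0, 0]}

```text
time_s: 15.15
tcp_pos: [0.5412, 0.0239, 0.159]
ee_rot: [[0.995, 0.096, 0.004], [0.096, -0.995, 0.001], [0.004, -0.001, -1.0]]
wrist_force: [-0.6, -0.4, -0.4]
gripper_width: 0.998
gripper_force: 0.0
```

```bash
python3 - <<'E'
from h import *
from station import r
print(r.sense()["joints"].round(1))
rel([.675,.1293,.156],35); rel([.6644,-.1249,.156],150)
E
```

```text
[ 19.7  17.4 -17.1   0.  -55.3  75.8]
t 15.15 xyz [143.3 -92.1   3.7] ang [-0.003 -0.003  1.056]
t 15.15 xyz [108.3 159.9   3.3] ang [ 0.001 -0.004 -0.951]
```

Call:
move_arm:
  series:
    - {"grip": 1, "xyz": [10, -6, 0], "angular": [0, 0, 0.08]}
    - {"grip": 1, "xyz": [28, -18, 0], "angular": [0, 0, 0.2]}
    - {"grip": 1, "xyz": [46, -30, 0], "angular": [0, 0, 0.33]}
    - {"grip": 1, "xyz": [64, -41, 0], "angular": [0, 0, 0.46]}
    - {"grip": 1, "xyz": [82, -53, 0], "angular": [0, 0, 0.59]}
    - {"grip": 1, "xyz": [100, -64, 0], "angular": [0, 0, 0.72]}
    - {"grip": 1, "xyz": [118, -76, 0], "angular": [0, 0, 0.85]}
    - {"grip": 1, "xyz": [134, -86, 0], "angular": [0, 0, 0.97]}
    - {"grip": 1, "xyz": [143, -92, 0], "angular": [0, 0, 1.056]}
    - {"grip": 1, "xyz": [143, -92, 0], "angular": [0, 0, 1.056]}

```text
time_s: 16.15
tcp_pos: [0.6735, 0.1294, 0.1539]
ee_rot: [[0.574, -0.819, -0.004], [-0.819, -0.574, -0.001], [-0.001, 0.004, -1.0]]
wrist_force: [-0.2, 0.2, 0.3]
gripper_width: 1.0
gripper_force: 0.0
```

```bash
python3 - <<'E'
from h import *
from station import r
c=r.capture("top"); s=r.capture("scene"); print(r.sense()["joints"].round(1))
rel([.675,.1293,.027],35)
F=6
def circ(p):
    b=np.linalg.lstsq(np.c_[2*p,np.ones(len(p))],(p**2).sum(1),rcond=None)[0]; return b[:2].round(4),np.sqrt(b[2]+b[:2]@b[:2]).round(4)
for nm,cc in(("top",c),("scene",s)):
  for k,P in(("cA",[.460,-.070,.031]),("cB",[.5406,.0236,.031])):
    u,v=proj(cc,P)[0].round().astype(int); x,y=u-20,v-18
    a=cv2.resize(cv2.GaussianBlur(cc["img"][y:y+36,x:x+40],(3,3),.7),None,fx=F,fy=F,interpolation=cv2.INTER_CUBIC).astype(int)
    m=(a[:,:,2]*1.5>a[:,:,0])&(a.sum(2)>150)
    q=[q for q in cv2.findContours(m.astype(np.uint8),0,1)[0] if cv2.pointPolygonTest(q,(20.*F,18.*F),False)>0]
    print(nm,k,circ(ray(cc,(q[0][:,0]+.5)/F-.5+[x,y],.031)) if q else "none")
E
```

```text
[ 24.3  30.9   4.4  -0.  -63.7  10.8]
t 16.25 xyz [  0.8  -2.8 128. ] ang [0.004 0.001 0.002]
top cA (array([ 0.459, -0.069]), np.float64(0.0344))
top cB (array([0.5413, 0.0248]), np.float64(0.0345))
scene cA (array([ 0.4575, -0.0873]), np.float64(0.0616))
scene cB (array([0.5468, 0.0235]), np.float64(0.0568))
```

Both coasters are where they were set, within 1 mm: A (0.459, -0.069) and B (0.541, 0.025). Now down over cup A.

Call:
move_arm:
  series:
    - {"grip": 1, "xyz": [0, -1, 25], "angular": [0, 0, 0]}
    - {"grip": 1, "xyz": [0, -1, 55], "angular": [0, 0, 0]}
    - {"grip": 1, "xyz": [0, -1, 80], "angular": [0, 0, 0]}
    - {"grip": 1, "xyz": [0, -1, 80], "angular": [0, 0, 0]}
    - {"grip": 1, "xyz": [0, -1, 80], "angular": [0, 0, 0]}

```text
time_s: 16.75
tcp_pos: [0.6744, 0.1289, 0.0774]
ee_rot: [[0.574, -0.819, -0.001], [-0.819, -0.574, -0.001], [0.0, 0.001, -1.0]]
wrist_force: [1.2, 0.4, 0.1]
gripper_width: 1.003
gripper_force: 0.0
```

```bash
python3 - <<'E'
from h import *
rel([.675,.1293,.027],35)
E
```

```text
t 16.75 xyz [ 0.  -0.8 50.4] ang [ 0.001 -0.     0.001]
```

Call:
move_arm:
  series:
    - {"grip": 1, "xyz": [0, 0, 20], "angular": [0, 0, 0]}
    - {"grip": 1, "xyz": [0, 0, 38], "angular": [0, 0, 0]}
    - {"grip": 1, "xyz": [0, 0, 47], "angular": [0, 0, 0]}
    - {"grip": 1, "xyz": [0, 0, 50], "angular": [0, 0, 0]}
    - {"grip": 1, "xyz": [0, 0, 50], "angular": [0, 0, 0]}
    - {"grip": 0.82, "xyz": [0, 0, 50], "angular": [0, 0, 0]}
    - {"grip": 0.78, "xyz": [0, 0, 50], "angular": [0, 0, 0]}
    - {"grip": 0.74, "xyz": [0, 0, 50], "angular": [0, 0, 0]}
    - {"grip": 0.5, "xyz": [0, 0, 50], "angular": [0, 0, 0]}
    - {"grip": 0.5, "xyz": [0, 0, 50], "angular": [0, 0, 0]}

```text
time_s: 17.75
tcp_pos: [0.675, 0.1296, 0.0278]
ee_rot: [[0.574, -0.819, 0.001], [-0.819, -0.574, 0.0], [0.0, -0.001, -1.0]]
wrist_force: [0.3, -0.4, 1.5]
gripper_width: 0.713
gripper_force: 29.8
```

Call:
move_arm:
  series:
    - {"grip": 0.5, "xyz": [0, 0, 0], "angular": [0, 0, 0]}
    - {"grip": 0.5, "xyz": [0, 0, -4], "angular": [0, 0, 0]}
    - {"grip": 0.5, "xyz": [0, 0, -10], "angular": [0, 0, 0]}
    - {"grip": 0.5, "xyz": [0, 0, -15], "angular": [0, 0, 0]}
    - {"grip": 0.5, "xyz": [0, 0, -15], "angular": [0, 0, 0]}

```text
time_s: 18.25
tcp_pos: [0.6753, 0.1296, 0.0435]
ee_rot: [[0.574, -0.819, 0.002], [-0.819, -0.574, 0.001], [0.001, -0.002, -1.0]]
wrist_force: [-0.5, 0.9, -1.2]
gripper_width: 0.706
gripper_force: 29.9
```

Call:
move_arm:
  series:
    - {"grip": 0.5, "xyz": [0, 0, -10], "angular": [0, 0, 0]}
    - {"grip": 0.5, "xyz": [0, 0, -30], "angular": [0, 0, 0]}
    - {"grip": 0.5, "xyz": [0, 0, -55], "angular": [0, 0, 0]}
    - {"grip": 0.5, "xyz": [0, 0, -80], "angular": [0, 0, 0]}
    - {"grip": 0.5, "xyz": [0, 0, -100], "angular": [0, 0, 0]}
    - {"grip": 0.5, "xyz": [0, 0, -110], "angular": [0, 0, 0]}
    - {"grip": 0.5, "xyz": [0, 0, -110], "angular": [0, 0, 0]}
    - {"grip": 0.5, "xyz": [0, 0, -110], "angular": [0, 0, 0]}

```text
time_s: 19.05
tcp_pos: [0.674, 0.1294, 0.1515]
ee_rot: [[0.573, -0.819, -0.002], [-0.819, -0.573, -0.0], [-0.001, 0.001, -1.0]]
wrist_force: [0.3, 0.3, -0.4]
gripper_width: 0.708
gripper_force: 29.9
```

```bash
python3 - <<'E'
from h import *
from station import r
rel([.459,-.069,.153],35)
s=r.capture("scene"); q=r.sense(); print(q["gripper_width"],q["moment"])
R=np.array(q["ee_rot"]); p=np.array(q["tcp_pos"])
f=(p+[0,0,-.0278]); u,v=proj(s,f)[0].round().astype(int)
a=s["img"].astype(int); m=((a[:,:,1]-a[:,:,2]>9)&(a[:,:,1]>a[:,:,0])).astype(np.uint8)
x,y=u-45,v-50; m=cv2.morphologyEx(m,cv2.MORPH_OPEN,np.ones((2,2)))[y:y+75,x:x+90]
print(x,y,"foot px",(u,v)); 
k=cv2.connectedComponentsWithStats(m); print(k[2][1:][k[2][1:,4]>25], k[3][1:][k[2][1:,4]>25].round(1))
# expected foot ring & rim ring projected
th=np.linspace(0,2*np.pi,24)[:-1]
for z,rad in((0,.023),(.052,.0325)):
    P=proj(s,f+np.c_[rad*np.cos(th),rad*np.sin(th),z+0*th])-[x,y]; print("pred",z,P.min(0).round(1),P.max(0).round(1))
b=cv2.resize(np.clip(s["img"][y-25:y+80,x-20:x+120,::-1]*1.7,0,255).astype(np.uint8),None,fx=5,fy=5); cv2.imwrite("pics/cupA.png",b)
for row in m[::2]: print("".join("#" if t else "." for t in row))
E
```

```text
t 19.05 xyz [ 39.2 289.8  -1.2] ang [ 0.001  0.001 -0.   ]
0.7074358163138587 [ 0.02248427  0.02174366 -0.01226164]
167 162 foot px (np.int64(212), np.int64(212))
[[ 70  11  20  15 106]
 [ 38  21  19  23 192]] [[81.5 20. ]
 [46.9 32.5]]
pred 0 [35.5 43.6] [55.3 56.3]
pred 0.052 [28.8 23.6] [57.7 41.2]
..........................................................................................
..........................................................................................
..........................................................................................
..........................................................................................
..........................................................................................
..........................................................................................
.......................................................................................###
.........................................................................................#
.....................................................................
[... 1960 characters left out ...]
...............................................................
..........................................................................................
..........................................................................................
..........................................................................................
..........................................................................................
..........................................................................................
..........................................................................................
..........................................................................................
```

```bash
python3 - <<'E'
from h import *
from station import r
s=r.capture("scene"); x,y=167,162
a=cv2.bilateralFilter(s["img"],7,40,3).astype(int)[y:y+75,x:x+90]
mx=a.max(2); d=a[:,:,1]-a[:,:,2]
ch=np.where(mx>150,".",np.where(d>6,"#",np.where(mx<60,"o","-")))
for row in ch[10:66:2]: print("".join(row))
E
```

```text
ooooooooooooooooooooooooooooooooooooooooooooooo#####oo---ooooooooooooooo-----ooooooooo####
ooooooooooooooooooooooooooooooooooooo################-----ooooooooooooooo----oooooooo#####
oooooooooooooooooooooooooo#######################---------ooooooooooooooooooooooooooo#####
ooooooooooooooo################--------------------------ooooooooooooooooo####ooooooo#####
ooooooooooooo##############------------------oooooooooooooooooooooooooooo########oo#######
ooooooooooooo#####ooooooooo-----------o----ooo----######oooooooooooo-#####################
ooooooo----oooooooooooooooooooooooooo-------------######oooooooo------###---##############
ooooooo---ooooooooooooooooooooo--------------###########ooooooo------###-----#############
oooooooooooooo#ooooooooooooooo-----#####################ooooooo------#-------#############
oooooooooooooo#ooooooooooooooo-#########################ooooooo-------#--#################
ooooooooooo---ooooooo--oooooooo##########################oooooo-------------------########
oooooooooo-------------oooooooo##########################ooooo----------------------------
o--ooooo
[... 747 characters left out ...]
-----------###############--..---------------------------------
############---------------------------oo#########o---....--------------------------------
######---------------------------------------------.......--------------------------------
------------------------------------------------.........---------------------------------
---------------------------------------------...........-------------------------.........
-------------------------------------------............-------------------................
#-------------------------------------------...........----------------...................
######----------------------------------------........----------------....................
```

The cup is held upright: its mask is symmetric about the predicted axis. Now over to coaster A, checking the foot height against cup B's appearance.

Call:
move_arm:
  series:
    - {"grip": 0.5, "xyz": [2, 12, 0], "angular": [0, 0, 0]}
    - {"grip": 0.5, "xyz": [5, 35, 0], "angular": [0, 0, 0]}
    - {"grip": 0.5, "xyz": [9, 67, 0], "angular": [0, 0, 0]}
    - {"grip": 0.5, "xyz": [14, 105, 0], "angular": [0, 0, 0]}
    - {"grip": 0.5, "xyz": [20, 145, 0], "angular": [0, 0, 0]}
    - {"grip": 0.5, "xyz": [25, 185, 0], "angular": [0, 0, 0]}
    - {"grip": 0.5, "xyz": [30, 223, 0], "angular": [0, 0, 0]}
    - {"grip": 0.5, "xyz": [35, 255, 0], "angular": [0, 0, 0]}
    - {"grip": 0.5, "xyz": [38, 278, 0], "angular": [0, 0, 0]}
    - {"grip": 0.5, "xyz": [39, 289, 0], "angular": [0, 0, 0]}

```text
time_s: 20.15
tcp_pos: [0.4576, -0.0698, 0.152]
ee_rot: [[0.572, -0.82, -0.002], [-0.82, -0.572, -0.0], [-0.001, 0.001, -1.0]]
wrist_force: [-0.3, 0.1, -0.4]
gripper_width: 0.71
gripper_force: 29.9
```

Call:
move_arm:
  series:
    - {"grip": 0.5, "xyz": [0, 0, 5], "angular": [0, 0, 0]}
    - {"grip": 0.5, "xyz": [0, 0, 20], "angular": [0, 0, 0]}
    - {"grip": 0.5, "xyz": [0, 0, 40], "angular": [0, 0, 0]}
    - {"grip": 0.5, "xyz": [0, 0, 50], "angular": [0, 0, 0]}
    - {"grip": 0.5, "xyz": [0, 0, 50], "angular": [0, 0, 0]}

```text
time_s: 20.65
tcp_pos: [0.4598, -0.068, 0.1006]
ee_rot: [[0.574, -0.819, -0.004], [-0.819, -0.574, -0.001], [-0.002, 0.004, -1.0]]
wrist_force: [0.6, 0.0, -0.4]
gripper_width: 0.71
gripper_force: 29.9
```

```bash
python3 - <<'E'
from h import *
from station import r
rel([.459,-.069,.058],35)
s=r.capture("scene"); q=r.sense(); p=np.array(q["tcp_pos"])
img=cv2.bilateralFilter(s["img"],7,40,3).astype(int); th=np.linspace(0,2*np.pi,40)
for n,f in(("held",p-[0,0,.0278]),("cupB",np.array([.6644,-.1249,0]))):
    P=proj(s,f+np.c_[.023*np.cos(th),.023*np.sin(th),0*th]); print(n,"pred foot",P.min(0).round(1),P.max(0).round(1), "mid",proj(s,f).round(1))
    u,v=proj(s,f)[0].round().astype(int); a=img[v-34:v+16,u-24:u+26]; mx=a.max(2); d=a[:,:,1]-a[:,:,2]
    ch=np.where(mx>150,".",np.where((d>6)&(a[:,:,1]>=a[:,:,0]-3),"#",np.where(mx<60,"o","-")))
    print("origin",u-24,v-34)
    for i,row in enumerate(ch): print(f"{v-34+i} "+"".join(row))
E
```

```text
t 20.65 xyz [ 0.4  1.1 42.7] ang [0.004 0.002 0.001]
held pred foot [310.4 189.1] [328.  199.9] mid [[319.2 194.4]]
origin 295 160
160 ooooooooooooooooooooooooooooooooo--ooooooooooooooo
161 oooooooooooooooooooooooooooooooooooooooooooooooooo
162 ooooooooooooooooooo-oooooooooooooooooooooooooooooo
163 oooooooooo#ooo-------ooooooooooooooooooooooooooooo
164 oooooooooo---------ooooooooooooooooooooooooooooooo
165 oooooooo--------oooooooooooooooooooooooooooooooooo
166 oooooooo-ooooooooooooooooooooooooooooooooooooooooo
167 oooooooooooooooooooooooooooooooooooooooooooooooooo
168 oooooooooooooooooooooooooooooooooooooooooooooooo--
169 ooo-ooooooooooooooooooooooooo###ooooooooooooooo---
170 oo---ooooooooooooooooooooooo#####ooooooooooooo----
171 ooo--oooooooooooooooooooo########ooooooooooooo----
172 ooooooooooooooooooooo############oooooooooooo-----
173 oooo----oooooooooooo#############oooooooooooo-----
174 ooo-----oooooooooooo##############oooooooooo------
175 oo---.--ooooooooooo###############oooooooooo------
176 oo-...---ooooooooo#################oooooooo---....
177 oo-...----oooooooo############
[... 3908 characters left out ...]
---------------------------------......-
195 ----------------------------------------.......---
196 ----------------------------------...........-----
197 ---------------------------------...........------
198 --------------------------------............------
199 --------------------------------............------
200 -------------------------------............-------
201 ------------------------------.............-------
202 ----------------------------...............-------
203 ------------...-----------................--------
204 -----------...............................--------
205 -----------...............................--------
206 -----------..............................---------
```

The held cup's foot is at the assumed height, with the same 3 px offset as the standing cup B, and it is upright. I lower it to the coaster.

Call:
move_arm:
  series:
    - {"grip": 0.5, "xyz": [0, 0.5, 8], "angular": [0, 0, 0]}
    - {"grip": 0.5, "xyz": [0, 0.5, 20], "angular": [0, 0, 0]}
    - {"grip": 0.5, "xyz": [0, 0.5, 31], "angular": [0, 0, 0]}
    - {"grip": 0.5, "xyz": [0, 0.5, 37], "angular": [0, 0, 0]}
    - {"grip": 0.5, "xyz": [0, 0.5, 39], "angular": [0, 0, 0]}
    - {"grip": 0.5, "xyz": [0, 0.5, 40], "angular": [0, 0, 0]}
    - {"grip": 0.5, "xyz": [0, 0.5, 41], "angular": [0, 0, 0]}
    - {"grip": 0.5, "xyz": [0, 0.5, 42], "angular": [0, 0, 0]}
    - {"grip": 0.5, "xyz": [0, 0.5, 42], "angular": [0, 0, 0]}

```text
time_s: 21.6
tcp_pos: [0.46, -0.0686, 0.0605]
ee_rot: [[0.574, -0.819, 0.0], [-0.819, -0.574, 0.0], [0.0, -0.0, -1.0]]
wrist_force: [0.7, 0.1, -1.4]
gripper_width: 0.709
gripper_force: 29.9
```

Call:
move_arm:
  series:
    - {"grip": 0.5, "xyz": [0, 0, 0.5], "angular": [0, 0, 0]}
    - {"grip": 0.5, "xyz": [0, 0, 1], "angular": [0, 0, 0]}
    - {"grip": 0.5, "xyz": [0, 0, 1], "angular": [0, 0, 0]}

```text
time_s: 21.9
tcp_pos: [0.4599, -0.0686, 0.0594]
ee_rot: [[0.574, -0.819, 0.0], [-0.819, -0.574, 0.0], [0.0, -0.0, -1.0]]
wrist_force: [-0.0, -0.1, -1.1]
gripper_width: 0.709
gripper_force: 29.9
```

Call:
move_arm:
  series:
    - {"grip": 0.5, "xyz": [0, 0, 0.5], "angular": [0, 0, 0]}
    - {"grip": 0.5, "xyz": [0, 0, 1], "angular": [0, 0, 0]}
    - {"grip": 0.5, "xyz": [0, 0, 1.5], "angular": [0, 0, 0]}
    - {"grip": 0.5, "xyz": [0, 0, 1.5], "angular": [0, 0, 0]}

```text
time_s: 22.3
tcp_pos: [0.4598, -0.0686, 0.0578]
ee_rot: [[0.574, -0.819, -0.0], [-0.819, -0.574, -0.0], [-0.0, 0.0, -1.0]]
wrist_force: [-0.7, 0.3, -1.2]
gripper_width: 0.709
gripper_force: 29.9
```

Call:
move_arm:
  series:
    - {"grip": 0.5, "xyz": [0, 0, 0.5], "angular": [0, 0, 0]}
    - {"grip": 0.5, "xyz": [0, 0, 0.5], "angular": [0, 0, 0]}

```text
time_s: 22.5
tcp_pos: [0.4599, -0.0686, 0.0573]
ee_rot: [[0.574, -0.819, -0.0], [-0.819, -0.574, -0.0], [-0.0, 0.0, -1.0]]
wrist_force: [-0.0, -0.6, -1.2]
gripper_width: 0.712
gripper_force: 29.9
```

Call:
move_arm:
  series:
    - {"grip": 0.5, "xyz": [0, 0, 0.5], "angular": [0, 0, 0]}
    - {"grip": 0.5, "xyz": [0, 0, 0.5], "angular": [0, 0, 0]}

```text
time_s: 22.7
tcp_pos: [0.4599, -0.0686, 0.0568]
ee_rot: [[0.574, -0.819, -0.0], [-0.819, -0.574, -0.0], [-0.0, 0.0, -1.0]]
wrist_force: [-0.1, 0.6, -1.3]
gripper_width: 0.708
gripper_force: 29.9
```

Call:
move_arm:
  series:
    - {"grip": 0.5, "xyz": [0, 0, 0.5], "angular": [0, 0, 0]}
    - {"grip": 0.5, "xyz": [0, 0, 0.5], "angular": [0, 0, 0]}

```text
time_s: 22.9
tcp_pos: [0.46, -0.0686, 0.0567]
ee_rot: [[0.574, -0.819, 0.0], [-0.819, -0.574, -0.0], [0.0, -0.0, -1.0]]
wrist_force: [-1.3, 0.7, 2.6]
gripper_width: 0.708
gripper_force: 29.7
```

Contact at 0.0567, exactly as expected for the recess floor. I release slowly and lift.

Call:
move_arm:
  series:
    - {"grip": 0.74, "xyz": [0, 0, 0], "angular": [0, 0, 0]}
    - {"grip": 0.8, "xyz": [0, 0, 0], "angular": [0, 0, 0]}
    - {"grip": 0.9, "xyz": [0, 0, 0], "angular": [0, 0, 0]}
    - {"grip": 1, "xyz": [0, 0, 0], "angular": [0, 0, 0]}
    - {"grip": 1, "xyz": [0, 0, 0], "angular": [0, 0, 0]}
    - {"grip": 1, "xyz": [0, 0, -15], "angular": [0, 0, 0]}
    - {"grip": 1, "xyz": [0, 0, -45], "angular": [0, 0, 0]}
    - {"grip": 1, "xyz": [0, 0, -80], "angular": [0, 0, 0]}
    - {"grip": 1, "xyz": [0, 0, -100], "angular": [0, 0, 0]}
    - {"grip": 1, "xyz": [0, 0, -100], "angular": [0, 0, 0]}

```text
time_s: 23.9
tcp_pos: [0.462, -0.0684, 0.1595]
ee_rot: [[0.574, -0.819, 0.007], [-0.819, -0.574, 0.001], [0.004, -0.007, -1.0]]
wrist_force: [-0.4, 0.3, -0.6]
gripper_width: 0.999
gripper_force: 0.0
```

```bash
python3 - <<'E'
from h import *
from station import r
print(r.sense()["joints"].round(1))
rel([.6644,-.1249,.156],150)
E
```

```text
[ 11.6  10.2 -27.    0.1 -52.4  23.4]
t 23.9 xyz [ 162.5 -133.2    5. ] ang [-0.008  0.     1.135]
```

Call:
move_arm:
  series:
    - {"grip": 1, "xyz": [8, -7, 0], "angular": [0, 0, 0.08]}
    - {"grip": 1, "xyz": [27, -22, 0], "angular": [0, 0, 0.21]}
    - {"grip": 1, "xyz": [48, -39, 0], "angular": [0, 0, 0.35]}
    - {"grip": 1, "xyz": [70, -57, 0], "angular": [0, 0, 0.49]}
    - {"grip": 1, "xyz": [92, -75, 0], "angular": [0, 0, 0.63]}
    - {"grip": 1, "xyz": [113, -93, 0], "angular": [0, 0, 0.77]}
    - {"grip": 1, "xyz": [134, -110, 0], "angular": [0, 0, 0.9]}
    - {"grip": 1, "xyz": [151, -124, 0], "angular": [0, 0, 1.03]}
    - {"grip": 1, "xyz": [161, -132, 0], "angular": [0, 0, 1.135]}
    - {"grip": 1, "xyz": [163, -133, 0], "angular": [0, 0, 1.135]}

```text
time_s: 24.9
tcp_pos: [0.6627, -0.1261, 0.1539]
ee_rot: [[-0.501, -0.866, -0.003], [-0.866, 0.501, 0.0], [0.001, 0.002, -1.0]]
wrist_force: [0.6, 0.5, 0.8]
gripper_width: 0.999
gripper_force: 0.0
```

Call:
move_arm:
  series:
    - {"grip": 1, "xyz": [0, 0, 20], "angular": [0, 0, 0]}
    - {"grip": 1, "xyz": [0, 0, 50], "angular": [0, 0, 0]}
    - {"grip": 1, "xyz": [0, 0, 72], "angular": [0, 0, 0]}
    - {"grip": 1, "xyz": [0, 0, 80], "angular": [0, 0, 0]}
    - {"grip": 1, "xyz": [0, 0, 80], "angular": [0, 0, 0]}
    - {"grip": 1, "xyz": [0, 0, 80], "angular": [0, 0, 0]}

```text
time_s: 25.5
tcp_pos: [0.6629, -0.1258, 0.0774]
ee_rot: [[-0.499, -0.866, 0.002], [-0.866, 0.499, -0.0], [-0.0, -0.002, -1.0]]
wrist_force: [0.9, -0.6, 0.7]
gripper_width: 1.004
gripper_force: 0.0
```

```bash
python3 - <<'E'
from h import *
rel([.6644,-.1249,.028],150)
E
```

```text
t 25.5 xyz [-1.5 -0.8 49.4] ang [-0.002  0.     0.001]
```

Call:
move_arm:
  series:
    - {"grip": 1, "xyz": [-1.5, -0.5, 20], "angular": [0, 0, 0]}
    - {"grip": 1, "xyz": [-1.5, -0.5, 38], "angular": [0, 0, 0]}
    - {"grip": 1, "xyz": [-1.5, -0.5, 47], "angular": [0, 0, 0]}
    - {"grip": 1, "xyz": [-1.5, -0.5, 50], "angular": [0, 0, 0]}
    - {"grip": 1, "xyz": [-1.5, -0.5, 50], "angular": [0, 0, 0]}
    - {"grip": 0.82, "xyz": [-1.5, -0.5, 50], "angular": [0, 0, 0]}
    - {"grip": 0.78, "xyz": [-1.5, -0.5, 50], "angular": [0, 0, 0]}
    - {"grip": 0.74, "xyz": [-1.5, -0.5, 50], "angular": [0, 0, 0]}
    - {"grip": 0.5, "xyz": [-1.5, -0.5, 50], "angular": [0, 0, 0]}
    - {"grip": 0.5, "xyz": [-1.5, -0.5, 50], "angular": [0, 0, 0]}

```text
time_s: 26.5
tcp_pos: [0.6644, -0.125, 0.0271]
ee_rot: [[-0.5, -0.866, 0.002], [-0.866, 0.5, -0.0], [-0.001, -0.002, -1.0]]
wrist_force: [-0.1, -0.5, 1.9]
gripper_width: 0.702
gripper_force: 29.7
```

Call:
move_arm:
  series:
    - {"grip": 0.5, "xyz": [0, 0, 0], "angular": [0, 0, 0]}
    - {"grip": 0.5, "xyz": [0, 0, -4], "angular": [0, 0, 0]}
    - {"grip": 0.5, "xyz": [0, 0, -15], "angular": [0, 0, 0]}
    - {"grip": 0.5, "xyz": [0, 0, -35], "angular": [0, 0, 0]}
    - {"grip": 0.5, "xyz": [0, 0, -65], "angular": [0, 0, 0]}
    - {"grip": 0.5, "xyz": [0, 0, -95], "angular": [0, 0, 0]}
    - {"grip": 0.5, "xyz": [0, 0, -115], "angular": [0, 0, 0]}
    - {"grip": 0.5, "xyz": [0, 0, -125], "angular": [0, 0, 0]}
    - {"grip": 0.5, "xyz": [0, 0, -125], "angular": [0, 0, 0]}
    - {"grip": 0.5, "xyz": [0, 0, -125], "angular": [0, 0, 0]}

```text
time_s: 27.5
tcp_pos: [0.6626, -0.1245, 0.1501]
ee_rot: [[-0.501, -0.866, -0.002], [-0.866, 0.501, 0.001], [0.001, 0.002, -1.0]]
wrist_force: [-0.2, -0.6, -1.9]
gripper_width: 0.702
gripper_force: 29.9
```

```bash
python3 - <<'E'
from h import *
rel([.5413,.0248,.153],180)
E
```

```text
t 27.5 xyz [-68.5 179.7  -2.5] ang [ 0.003  0.    -0.524]
```

Call:
move_arm:
  series:
    - {"grip": 0.5, "xyz": [-3, 8, 0], "angular": [0, 0, -0.03]}
    - {"grip": 0.5, "xyz": [-9, 24, 0], "angular": [0, 0, -0.08]}
    - {"grip": 0.5, "xyz": [-18, 48, 0], "angular": [0, 0, -0.14]}
    - {"grip": 0.5, "xyz": [-28, 74, 0], "angular": [0, 0, -0.21]}
    - {"grip": 0.5, "xyz": [-38, 100, 0], "angular": [0, 0, -0.29]}
    - {"grip": 0.5, "xyz": [-48, 126, 0], "angular": [0, 0, -0.37]}
    - {"grip": 0.5, "xyz": [-57, 149, 0], "angular": [0, 0, -0.44]}
    - {"grip": 0.5, "xyz": [-64, 168, 0], "angular": [0, 0, -0.49]}
    - {"grip": 0.5, "xyz": [-68, 178, 0], "angular": [0, 0, -0.52]}
    - {"grip": 0.5, "xyz": [-68.5, 179.5, 0], "angular": [0, 0, -0.524]}

```text
time_s: 28.5
tcp_pos: [0.5413, 0.0252, 0.1509]
ee_rot: [[0.002, -1.0, -0.001], [-1.0, -0.002, -0.0], [0.0, 0.001, -1.0]]
wrist_force: [1.3, -0.0, -2.0]
gripper_width: 0.704
gripper_force: 29.9
```

Call:
move_arm:
  series:
    - {"grip": 0.5, "xyz": [0, 0, 5], "angular": [0, 0, 0]}
    - {"grip": 0.5, "xyz": [0, 0, 20], "angular": [0, 0, 0]}
    - {"grip": 0.5, "xyz": [0, 0, 40], "angular": [0, 0, 0]}
    - {"grip": 0.5, "xyz": [0, 0, 50], "angular": [0, 0, 0]}
    - {"grip": 0.5, "xyz": [0, 0, 50], "angular": [0, 0, 0]}
    - {"grip": 0.5, "xyz": [0, 0, 50], "angular": [0, 0, 0]}

```text
time_s: 29.1
tcp_pos: [0.543, 0.024, 0.1014]
ee_rot: [[-0.0, -1.0, 0.0], [-1.0, 0.0, -0.0], [0.0, -0.0, -1.0]]
wrist_force: [0.4, 0.1, -1.1]
gripper_width: 0.707
gripper_force: 29.9
```

```bash
python3 - <<'E'
from h import *
from station import r
rel([.5413,.0248,.0561],180)
s=r.capture("scene"); q=r.sense(); p=np.array(q["tcp_pos"])
img=cv2.bilateralFilter(s["img"],7,40,3).astype(int); th=np.linspace(0,2*np.pi,40)
f=p-[0,0,.0271]
P=proj(s,f+np.c_[.023*np.cos(th),.023*np.sin(th),0*th]); print("pred foot",P.min(0).round(1),P.max(0).round(1), "mid",proj(s,f).round(1))
u,v=proj(s,f)[0].round().astype(int); a=img[v-20:v+10,u-24:u+26]; mx=a.max(2); d=a[:,:,1]-a[:,:,2]
ch=np.where(mx>150,".",np.where((d>6)&(a[:,:,1]>=a[:,:,0]-3),"#",np.where(mx<60,"o","-")))
print("x0",u-24)
for i,row in enumerate(ch): print(f"{v-20+i} "+"".join(row))
E
```

```text
t 29.1 xyz [-0.8  1.7 45.3] ang [-0. -0. -0.]
pred foot [269.7 204.3] [288.1 216.1] mid [[278.9 210.1]]
x0 255
190 ......-oooooo#####################ooooooooooooo--.
191 ......--ooooo#####################oooooooooooo--..
192 ......--oooo######################ooooooooo-----..
193 .......-oooo######################oooooooo-----...
194 .......-oooo######################oooooooo----....
195 .......--ooo######################oooooooo------..
196 ........-ooo#######################ooooooo--------
197 ........-ooo#######################ooooooo--------
198 ........-oooo######################oooooo---------
199 ........-oooo#######################oooooo--------
200 ........-oooo#######################ooooo---------
201 ........-oooo######################oooooo---------
202 ........-ooo-o#####################oooooo---------
203 ........------#####################oooooo---------
204 .............-#####################oooooo---------
205 .............-######################oooo----------
206 .............--####################ooooo----------
207 .............--###################ooooo-----------
208 .............-###################o----------------
209 ............--##################o-----------------
210 ............-##################o------------------
211 ............-#################oo------------------
212 ---.........-################o--------------------
213 ----........-###############o---------------------
214 -----.......-#######------------------------------
215 ----........--#####-------------------------------
216 ----........---##---------------------------------
217 --.........--------------------------------------o
218 ...........--------------------------------------o
219 ...........---------------------------------------
```

Call:
move_arm:
  series:
    - {"grip": 0.5, "xyz": [-0.5, 1.3, 8], "angular": [0, 0, 0]}
    - {"grip": 0.5, "xyz": [-0.5, 1.3, 20], "angular": [0, 0, 0]}
    - {"grip": 0.5, "xyz": [-0.5, 1.3, 31], "angular": [0, 0, 0]}
    - {"grip": 0.5, "xyz": [-0.5, 1.3, 38], "angular": [0, 0, 0]}
    - {"grip": 0.5, "xyz": [-0.5, 1.3, 41], "angular": [0, 0, 0]}
    - {"grip": 0.5, "xyz": [-0.5, 1.3, 42], "angular": [0, 0, 0]}
    - {"grip": 0.5, "xyz": [-0.5, 1.3, 43], "angular": [0, 0, 0]}
    - {"grip": 0.5, "xyz": [-0.5, 1.3, 43], "angular": [0, 0, 0]}
    - {"grip": 0.5, "xyz": [-0.5, 1.3, 43], "angular": [0, 0, 0]}

```text
time_s: 30.05
tcp_pos: [0.5414, 0.0249, 0.0587]
ee_rot: [[-0.0, -1.0, 0.001], [-1.0, 0.0, 0.0], [-0.0, -0.001, -1.0]]
wrist_force: [0.4, -0.3, -2.3]
gripper_width: 0.7
gripper_force: 29.9
```

Call:
move_arm:
  series:
    - {"grip": 0.5, "xyz": [0, 0, 0.5], "angular": [0, 0, 0]}
    - {"grip": 0.5, "xyz": [0, 0, 1], "angular": [0, 0, 0]}
    - {"grip": 0.5, "xyz": [0, 0, 1], "angular": [0, 0, 0]}

```text
time_s: 30.35
tcp_pos: [0.5411, 0.0249, 0.0574]
ee_rot: [[-0.0, -1.0, 0.0], [-1.0, 0.0, 0.0], [-0.0, -0.0, -1.0]]
wrist_force: [-0.4, 0.4, -1.3]
gripper_width: 0.703
gripper_force: 29.9
```

Call:
move_arm:
  series:
    - {"grip": 0.5, "xyz": [0, 0, 0.5], "angular": [0, 0, 0]}
    - {"grip": 0.5, "xyz": [0, 0, 1], "angular": [0, 0, 0]}
    - {"grip": 0.5, "xyz": [0, 0, 1], "angular": [0, 0, 0]}

```text
time_s: 30.65
tcp_pos: [0.541, 0.0249, 0.0563]
ee_rot: [[-0.0, -1.0, -0.0], [-1.0, 0.0, -0.0], [0.0, 0.0, -1.0]]
wrist_force: [0.5, 0.2, -2.1]
gripper_width: 0.705
gripper_force: 29.9
```

Call:
move_arm:
  series:
    - {"grip": 0.5, "xyz": [0, 0, 0.3], "angular": [0, 0, 0]}
    - {"grip": 0.5, "xyz": [0, 0, 0.3], "angular": [0, 0, 0]}

```text
time_s: 30.85
tcp_pos: [0.5411, 0.0248, 0.0562]
ee_rot: [[0.0, -1.0, -0.0], [-1.0, -0.0, -0.0], [0.0, 0.0, -1.0]]
wrist_force: [-0.8, 0.4, -0.9]
gripper_width: 0.705
gripper_force: 29.8
```

Call:
move_arm:
  series:
    - {"grip": 0.5, "xyz": [0, 0, 0.4], "angular": [0, 0, 0]}
    - {"grip": 0.5, "xyz": [0, 0, 0.4], "angular": [0, 0, 0]}

```text
time_s: 31.05
tcp_pos: [0.5411, 0.0247, 0.056]
ee_rot: [[0.0, -1.0, 0.0], [-1.0, -0.0, -0.0], [0.0, -0.0, -1.0]]
wrist_force: [-0.6, 0.1, 1.8]
gripper_width: 0.706
gripper_force: 29.6
```

Contact, about 3-4 N above the held weight. I release, rise, then back off to the side so the cameras see everything.

Call:
move_arm:
  series:
    - {"grip": 0.74, "xyz": [0, 0, 0], "angular": [0, 0, 0]}
    - {"grip": 0.8, "xyz": [0, 0, 0], "angular": [0, 0, 0]}
    - {"grip": 0.87, "xyz": [0, 0, 0], "angular": [0, 0, 0]}
    - {"grip": 0.92, "xyz": [0, 0, 0], "angular": [0, 0, 0]}
    - {"grip": 0.92, "xyz": [0, 0, 0], "angular": [0, 0, 0]}
    - {"grip": 0.92, "xyz": [0, 0, -15], "angular": [0, 0, 0]}
    - {"grip": 0.92, "xyz": [0, 0, -45], "angular": [0, 0, 0]}
    - {"grip": 0.92, "xyz": [0, 0, -85], "angular": [0, 0, 0]}
    - {"grip": 0.92, "xyz": [0, 0, -125], "angular": [0, 0, 0]}
    - {"grip": 0.92, "xyz": [0, 0, -160], "angular": [0, 0, 0]}

```text
time_s: 32.05
tcp_pos: [0.5412, 0.0249, 0.2178]
ee_rot: [[0.0, -1.0, 0.002], [-1.0, -0.0, 0.0], [-0.0, -0.002, -1.0]]
wrist_force: [1.2, 0.1, -0.7]
gripper_width: 0.922
gripper_force: 0.0
```

Call:
move_arm:
  series:
    - {"grip": 0.92, "xyz": [-20, 10, -10], "angular": [0, 0, 0]}
    - {"grip": 0.92, "xyz": [-60, 30, -10], "angular": [0, 0, 0]}
    - {"grip": 0.92, "xyz": [-105, 50, -10], "angular": [0, 0, 0]}
    - {"grip": 0.92, "xyz": [-150, 70, -10], "angular": [0, 0, 0]}
    - {"grip": 0.92, "xyz": [-195, 90, -10], "angular": [0, 0, 0]}
    - {"grip": 0.92, "xyz": [-240, 110, -10], "angular": [0, 0, 0]}
    - {"grip": 0.92, "xyz": [-285, 125, -10], "angular": [0, 0, 0]}
    - {"grip": 0.92, "xyz": [-330, 130, -10], "angular": [0, 0, 0]}
    - {"grip": 0.92, "xyz": [-370, 130, -10], "angular": [0, 0, 0]}
    - {"grip": 0.92, "xyz": [-400, 130, -10], "angular": [0, 0, 0]}

```text
time_s: 33.05
tcp_pos: [0.4104, 0.4274, 0.2254]
ee_rot: [[0.002, -1.0, 0.0], [-1.0, -0.002, 0.0], [-0.0, -0.0, -1.0]]
wrist_force: [-0.8, 0.3, 0.0]
gripper_width: 0.92
gripper_force: 0.0
```

```bash
python3 - <<'E'
from h import *
from station import r
import pickle
c=r.capture("top"); s=r.capture("scene"); q=r.sense(); print(q["time_s"],q["tcp_pos"])
f=lambda im:cv2.resize(np.clip(im[:,:,::-1]*1.7,0,255).astype(np.uint8),(400,400),interpolation=cv2.INTER_CUBIC)
cv2.imwrite("pics/end.png",np.hstack([f(s["img"][150:330,200:380]),f(c["img"][165:295,155:285+20][:,20:])]) if 0 else np.hstack([f(s["img"][165:335,195:365]),f(c["img"][170:290,200:320])]))
c0,s0=pickle.load(open("c0.pkl","rb"))
for n,P in(("turm",[.638,.224,.105]),("pepper",[.635,-.228,.105]),("shaker",[.676,.002,.09]),("dish",[.457,.086,.053])):
    u,v=proj(c,P)[0].round().astype(int); g=lambda k:k["img"][v-12:v+13,u-12:u+13].mean(2).astype(np.float32)
    print(n,np.round(cv2.phaseCorrelate(g(c0),g(c))[0],2))
E
```

```text
33.15 [0.41069467 0.42826101 0.22460539]
turm [0.42 0.55]
pepper [0.41 0.64]
shaker [0.36 0.59]
dish [0.48 0.54]
```

View pics/end.png

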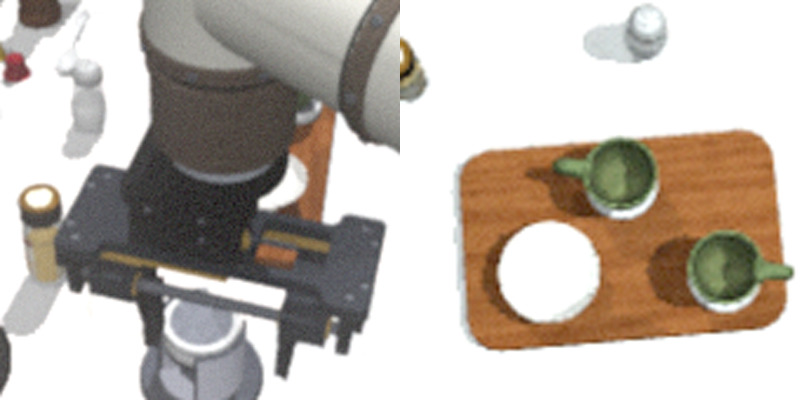

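The right panel shows both cups upright on their coasters at (620,175) and (723,268), and dish and shaker unmoved (all the shifts are the same sub-pixel bias). In the left panel the caddy's next coaster is at the mouth. One numeric check of the seating remains.

```bash
python3 - <<'E'
from h import *
from station import r
c=r.capture("top"); F=6
for n,P in(("A",[.459,-.069,.081]),("B",[.5413,.0248,.081])):
    u,v=proj(c,P)[0].round().astype(int); x,y=u-22,v-18
    a=cv2.resize(cv2.GaussianBlur(c["img"][y:y+36,x:x+44],(3,3),.7),None,fx=F,fy=F,interpolation=cv2.INTER_CUBIC).astype(int)
    m=((a[:,:,1]-a[:,:,2]>9)&(a[:,:,1]>a[:,:,0])).astype(np.uint8); m=cv2.morphologyEx(m,cv2.MORPH_CLOSE,np.ones((9,9)))
    o=cv2.morphologyEx(m,cv2.MORPH_OPEN,cv2.getStructuringElement(2,(43,43)))
    q=max(cv2.findContours(o,0,1)[0],key=cv2.contourArea)[:,0]; p=ray(c,(q+.5)/F-.5+[x,y],.081)
    b=np.linalg.lstsq(np.c_[2*p,np.ones(len(p))],(p**2).sum(1),rcond=None)[0]; print(n,b[:2].round(4),np.sqrt(b[2]+b[:2]@b[:2]).round(4))
E
```

```text
A [ 0.4596 -0.0681] 0.0316
B [0.5413 0.0259] 0.032
```

Both rim centres lie within about 1 mm of their coaster centres, so the cups are upright and seated. I hand the job in.

```bash
python3 -c "
from station import r
print(r.finish_job())"
```

```text
the job is handed in; nothing more can be done
None
```

Job handed in at about 33 s: two coasters lie flat on the board with a green cup upright in each recess, and the next coaster is at the caddy's mouth; on the first grasp I pressed the stack down a few mm by mistake, and it sprang back.

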